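Draw the socket plugs with a hook and set the straightedge

TASK

Get the upside-down footstool body ready for marking out. With the hook from its stand, not with the fingers, fish every plug out of the leg sockets by its wire loop and leave each standing upright in the tray; then hang the hook back upright in its stand; then lay the straightedge flat on the bench, flush along the long front face of the stool body (the one towards the robot) and about centred on it, leaving the jar, mallet and tack box alone.

Things in the scene. Friction and masses are not known exactly. Their poses are not given: they have to be found in the camera images.
- stool: Footstool body, a fixed beech block upside down on the bench, 160 (x) x 220 (y) x 75 high. Origin: centre of its underside, on the bench. Its -x face is the long front face towards the robot. Four round blind leg sockets, 46 in diameter, 68 deep (floor 7 above the bench), open upwards, at x = +-40, y = +-65 in its frame; only some hold a plug.
- plug_a: Plug in the socket at x -40, y +65 of the stool body, or None (absent). Dark disc 41 wide, 18 high, 50 g; on top a rigid upright loop of 3.5 steel wire in its yz plane (opening faces along its x), legs at y = +-12, crown at y = 0, wire underside there 42, top 46 above the plug's underside. Hook it from either side. Sits loose, yaw within 0.7 of the stool body's. Origin: centre of underside, z up.
- plug_b: Plug in the socket at x -40, y -65 of the stool body, or None (absent). Dark disc 41 wide, 18 high, 50 g; on top a rigid upright loop of 3.5 steel wire in its yz plane (opening faces along its x), legs at y = +-12, crown at y = 0, wire underside there 42, top 46 above the plug's underside. Hook it from either side. Sits loose, yaw within 0.7 of the stool body's. Origin: centre of underside, z up.
- plug_c: Plug in the socket at x +40, y +65 of the stool body, or None (absent). Dark disc 41 wide, 18 high, 50 g; on top a rigid upright loop of 3.5 steel wire in its yz plane (opening faces along its x), legs at y = +-12, crown at y = 0, wire underside there 42, top 46 above the plug's underside. Hook it from either side. Sits loose, yaw within 0.7 of the stool body's. Origin: centre of underside, z up.
- plug_d: Plug in the socket at x +40, y -65 of the stool body, or None (absent). Dark disc 41 wide, 18 high, 50 g; on top a rigid upright loop of 3.5 steel wire in its yz plane (opening faces along its x), legs at y = +-12, crown at y = 0, wire underside there 42, top 46 above the plug's underside. Hook it from either side. Sits loose, yaw within 0.7 of the stool body's. Origin: centre of underside, z up.
- tray: Open grey tray, fixed, 150 x 150, 25 high, walls and floor 5 thick, inside 140 x 140. Origin: centre of its underside; z up. Takes four plugs on a 68 grid.
- stand: Fixed wooden fork stand. Two arms along its x leave a slot 22 wide, open at its -x end and above (x = -28 to +32, centred on y = 0); arms' top 125 above the bench. A post 70 wide closes the +x end, its top at 125 too; base plate 12 thick. The hook hangs in it with its shaft at about x = -5. Origin: on the bench under the slot.
- hook: Hook tool, 90 g, hanging upright in the stand by its collar, tip roughly towards the stand's +x. Origin: on the shaft's axis at the foot, 25 above the bench when hung; z up the shaft, x to the tip side. Steel shaft 4.4 thick; at its foot a J: bar along +x, its top at z = 4.7, then an upturned tip with axis at x = 11, top at z = 12.7; gap from shaft to tip 6.6. Tool's total height 166.
- hook_grip (a point): Where to grip the hook tool: on its axis, 138 above the hook's origin, in the wooden handle, which runs from 106 to 166 above the origin, 26 along hook x by 16 along hook y. Below it a collar, a disc 40 in diameter, 100 to 106 above the origin, rests on the stand's arms.
- rule: Aluminium straightedge, loose, 240 (x) x 50 (y) x 5 thick, 220 g, flat on the bench, with a black square grip 24 x 24 in its middle up to 45 above the bench. Origin: centre of its underside; both long edges alike. Laid flush, its origin is at x = -105 in the stool body's frame, with its x along the stool body's y.
- jar: Bystander, a closed white jar, 70 in diameter, 110 high. Origin: centre of underside. Leave alone.
- mallet: Bystander, a wooden mallet lying on the bench beyond the stool body. Leave alone.
- tackbox: Bystander, a clear divided box, 90 x 120 x 30. Origin: centre of underside. Leave alone.

How it is judged:
On the way, in this order (a step that is already met when the one before it is completed fails the run):
1. every plug that is there stands upright and at rest in the tray (x of plug_a in the frame of tray between -0.055 and 0.055 m and y of plug_a in the frame of tray between -0.055 and 0.055 m and z of each of plug_a, plug_b, plug_c, plug_d in the frame of tray below 0.02 m and angle between each of plug_a, plug_b, plug_c, plug_d's own z axis and vertical below 0.2 rad and linear speed of each of plug_a, plug_b, plug_c, plug_d below 0.03 m/s and x of plug_b in the frame of tray between -0.055 and 0.055 m and y of plug_b in the frame of tray between -0.055 and 0.055 m and x of plug_c in the frame of tray between -0.055 and 0.055 m and y of plug_c in the frame of tray between -0.055 and 0.055 m and x of plug_d in the frame of tray between -0.055 and 0.055 m and y of plug_d in the frame of tray between -0.055 and 0.055 m), for 0.2 s.
2. the hook hangs upright in its stand again, let go (x of hook in the frame of stand between -0.03 and 0.02 m and y of hook in the frame of stand between -0.02 and 0.02 m and z of hook in the frame of stand between 0.017 and 0.033 m and angle between hook's own z axis and vertical below 0.15 rad and linear speed of hook below 0.05 m/s and contact force between the fingers and hook below 0.3 N), for 0.2 s.
3. the straightedge lies flat and flush along the front face of the stool body (x of rule in the frame of stool between -0.109 and -0.102 m and y of rule in the frame of stool between -0.04 and 0.04 m and angle between the x axis of rule and the y axis of stool, either way round below 0.03 rad and angle between rule's own z axis and vertical below 0.05 rad and height (world z) of rule below 0.006 m and linear speed of rule below 0.02 m/s), for 0.2 s.
At the end, for the whole second after the job is handed in: All plugs stand in the tray (tilt under 0.2 rad, at rest); the hook hangs in its stand (tilt under 0.15 rad); the straightedge lies flat, its edge within 4 mm of the stool body's front face, parallel within 0.03 rad, its middle within 40 mm of the face's middle (all of step 1 and all of step 3 and x of hook in the frame of stand between -0.03 and 0.02 m and y of hook in the frame of stand between -0.02 and 0.02 m and z of hook in the frame of stand between 0.017 and 0.033 m and angle between hook's own z axis and vertical below 0.15 rad and linear speed of hook below 0.05 m/s); the robot touches nothing.
It fails at once if the fingers touch a plug that is still in its socket ((contact force between the fingers and plug_a above 0.5 N and height (world z) of plug_a below 0.06 m and x of plug_a in the frame of stool between -0.08 and 0.08 m and y of plug_a in the frame of stool between -0.11 and 0.11 m) or (contact force between the fingers and plug_b above 0.5 N and height (world z) of plug_b below 0.06 m and x of plug_b in the frame of stool between -0.08 and 0.08 m and y of plug_b in the frame of stool between -0.11 and 0.11 m) or (contact force between the fingers and plug_c above 0.5 N and height (world z) of plug_c below 0.06 m and x of plug_c in the frame of stool between -0.08 and 0.08 m and y of plug_c in the frame of stool between -0.11 and 0.11 m) or (contact force between the fingers and plug_d above 0.5 N and height (world z) of plug_d below 0.06 m and x of plug_d in the frame of stool between -0.08 and 0.08 m and y of plug_d in the frame of stool between -0.11 and 0.11 m)).
It fails at once if the jar, mallet or tack box is pushed more than 3 cm (distance of any of jar, mallet, tackbox from where it was at the start of the episode above 0.03 m).
Of plug_a, plug_b, plug_c, plug_d only 2 to 4 are there at a start; the rules pass over those that are not, and their reading is None.
At some moment in a run one of rule may be knocked a few centimetres aside while the robot is not near it.
It also fails if it takes over 210 s, if anything falls off the work surface, if the arm or the gripper's body presses on something with over 40 N, if the wrist force passes 120 N, or if a joint passes its speed limit or range.

ROBOT

A 6-joint arm with a two-finger parallel gripper is mounted at the origin on the work surface. World frame = base frame: x ahead of the robot, y to its left, z up, the work surface at z = 0. Lengths are in m, angles in rad, forces in N, time in s.
With the tool pointing down it reaches from about 0.375 to 0.9 m from the base axis. Payload 3.1 kg.
Tool frame: the origin (TCP) lies between the finger pads; the fingertips stand 22 mm ahead of it and the grasp point (between the pads) lies 3 mm ahead of it; z points along the fingers, y is the direction in which the jaws open and shut (so a half turn about z gives the same grasp; the last joint's range is limited). The gripper opens to 87 mm and grips with 3 to 60 N. Pads are 19 mm wide; open, the fingers measure 117 mm over their backs; the gripper's body (75 mm by 190 mm) begins 51 mm behind the grasp point.
Start: joints at [-1.353, 0.527, 1.433, -0, 1.181, -0.178], TCP at [0.241, -0.577, 0.245] pointing down, gripper open.
Joint ranges: [-3.08, 3.08], [-0.75, 2.2], [0.22, 2.44], [-1.43, 4.57], [0, 2.65], [-2.85, 2.85]. Speed limits (rad/s): [2.79, 2.79, 3.14, 3.14, 3.14, 3.14].

INTERFACE

Orientations are given as a unit quaternion [x, y, z, w].
In Python, from rig import get_obs, camera, get_calibration, hand_in, search_frame gives the robot as it stands.
- The arm moves only by the shell command python3 -m jog 'ROWS' [FORCE]. ROWS is JSON, a list of rows, each an object with "grip": the closure in counts, from 0 (fully open) to 255 (shut); "travel": the shift along the world's x, y, z in cm, a list of three; "twist": the turn about the world's z in degrees. A call has 1 to 8 rows; each row shifts and turns the commanded pose from where the row before left it; what a row does not reach is not made up. A row lasts 1/10 s, in which the tool goes at most 50 mm and 8.59 degrees, less where a joint would pass 70% of its speed; a pose out of reach is approached as far as the arm can. A call is refused whole if a number of a shift passes 5 or a number of a turn 8.59, either way. A call with a gripper value outside its range is refused whole. The fingers move at their own pace and stop on an object; FORCE is the grip in N (left out, the last holds). Time passes only in rows, so rows that do not move let the fingers close. It gives the time, the measured TCP pose, the force and the opening at its end, in the units of the state.
- get_obs(): the state, without advancing time (a new reading comes with each control period).
- camera(name): name is "scene" or "top" or "wrist"; returns the picture (420x560x3 uint8, red, green, blue); there is no depth.
- get_calibration(name): a dict with "fx", "fy", "cx", "cy" (pixels), "R" (3x3) and "t" (3): a world point X has camera coordinates R X + t; the wrist camera has in their place "T_tool_cam" (4x4, takes a point from camera to tool coordinates, whose origin is the TCP and whose axes are the flange's). Camera axes: x right, y down, z forward; pixel columns grow to the right and rows downward; lengths in m; the calibration is good to about 2 mm. The wrist camera is an equidistant fisheye: a pixel r from the principal point sees the ray r / f radians off the axis. A picture is of the moment at which its call begins: read the wrist's pose just before it. get_calibration takes no time and is no camera call.
- hand_in(): hands the job in, once; it reports no verdict.
Trained networks look in the newest picture that a camera, given by its name, has taken for a name from the list of things; names that differ only in an ending like _2 or _b are one class to them, and where a whole thing is asked for, a point or a joint stands for the part that bears it (a point fixed in the world has none). Each returns a list of dicts, best first, with "p" (0 to 1); they miss things now and then, are a little off and sometimes report something else, mostly with a low value. They report only what shows in the picture. A call takes as long as a camera call.
- search_frame(target, camera): "at" ([x, y, z] in m, in world coordinates, good to about 4 mm: the middle of the surface that is visible of it).
The state is a dict: "time": time; "q": joint angles; "joint_velocities": joint speeds; "joint_torque": joint torques, N m; "position": TCP position; "tool_rot": TCP orientation; "ft_force": force on the tool from outside, world axes, zero at the start; "moment": the same for the moment, N m; "grip_width": finger opening in m.
Only numpy, scipy, OpenCV 4.12 (cv2) and the standard library are available. Lean on these libraries where they do the work, as an engineer would, in place of code of your own. Each camera call takes 0.05 s, during which the arm holds its last target. There are 200 camera calls.

## Working session

There is one attempt and no reset: what is moved stays moved. The work goes in short steps, Python scripts to look and compute and a shell command to move; the robot and the scene stay as the last step left them, time stands still between calls to the robot, and variables do not carry over. Pictures are saved under pics/ and viewed, about 12 in all and at most 16, crops included, and the job is handed in when it is done.

```bash
mkdir -p pics; ls
python3 - <<'E'
from rig import *
import cv2
o=get_obs();print(o)
for c in ("scene","top"):
    cv2.imwrite(f"pics/{c}0.png",camera(c)[:,:,::-1])
    print(c,get_calibration(c))
    for n in ("stool","plug_a","tray","stand","hook","rule","jar","mallet","tackbox","hook_grip"):
        print(n,[(d["p"],[round(v,3) for v in d["at"]]) for d in search_frame(n,c)][:5])
print(get_calibration("wrist"))
E
```

```text
pics
{'time': 0.0, 'q': array([-1.35351634e+00,  5.28457389e-01,  1.43391090e+00, -1.07123090e-05,
        1.18138487e+00, -1.78518421e-01]), 'joint_velocities': array([-0.00147355, -0.00048806,  0.00085061, -0.00061072,  0.00274961,
        0.00150384]), 'joint_torque': array([-2.01162334e-04, -4.40045035e+01, -1.76589310e+01,  6.32855552e-02,
        5.84521727e-02, -1.53975193e-04]), 'position': array([ 0.24082875, -0.57599176,  0.24357424]), 'tool_rot': array([ 9.80480806e-01,  1.96611859e-01, -2.58868416e-05, -1.07995305e-03]), 'ft_force': array([0.00460497, 0.08787431, 0.01051235]), 'moment': array([-0.0462382 , -0.04139973,  0.05557271]), 'grip_width': 0.0873567960167371}
scene {'fx': 505.43676642209033, 'fy': 505.43676642209033, 'cx': 276.9983681495226, 'cy': 211.11473933094445, 'R': array([[ 0.43030492,  0.90254963,  0.0155511 ],
       [ 0.74428497, -0.34499656, -0.57185423],
       [-0.51076175,  0.25764614, -0.82020784]]), 't': array([-0.28180017, -0.35243178,  1.45123529])}
stool [(0.79, [0.601, 0.024, 0.075])]
plug_a [(0.43, [0.614, 0.108, 0.027])]
tray [(0.73, [0.415, 
[... 956 characters left out ...]
113])]
hook [(0.64, [0.577, -0.278, 0.154])]
rule [(0.59, [0.451, 0.325, 0.012])]
jar [(0.76, [0.748, 0.113, 0.109])]
mallet [(0.6, [0.758, -0.131, 0.028])]
tackbox [(0.74, [0.715, 0.312, 0.004])]
hook_grip [(0.64, [0.574, -0.272, 0.154])]
{'fx': 325.19226210127806, 'fy': 325.19226210127806, 'cx': 280.21635700134436, 'cy': 215.74254174341291, 'T_tool_cam': array([[ 5.01707957e-04, -9.62870613e-01, -2.69962833e-01,
         7.25383812e-02],
       [ 9.99999270e-01,  7.79765117e-04, -9.22739337e-04,
        -8.77831539e-04],
       [ 1.09898619e-03, -2.69962173e-01,  9.62870301e-01,
        -1.40620822e-01],
       [ 0.00000000e+00,  0.00000000e+00,  0.00000000e+00,
         1.00000000e+00]])}
```

```bash
python3 -c "
import cv2
a=cv2.imread('pics/top0.png');cv2.imwrite('pics/top0b.png',cv2.resize(a,(800,600),interpolation=cv2.INTER_CUBIC))"
```

```text
(no output)
```

View pics/top0b.png

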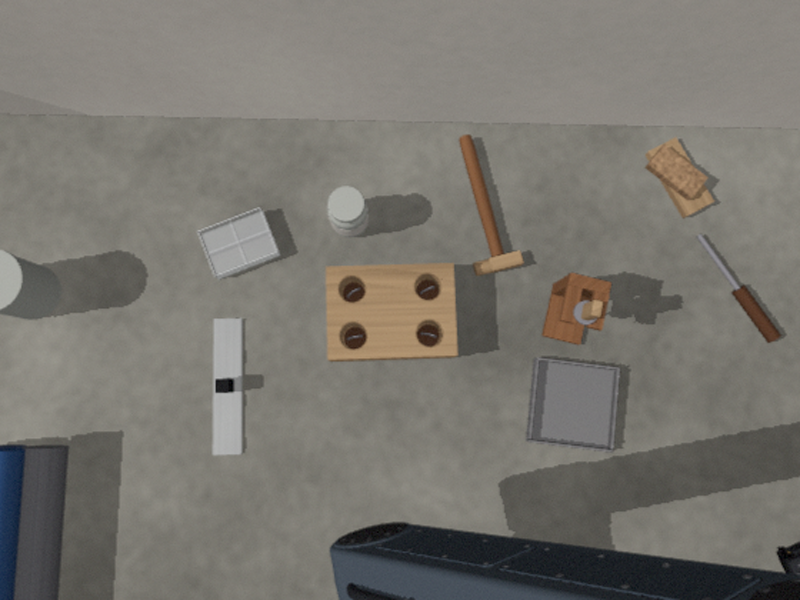

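View pics/scene0.png

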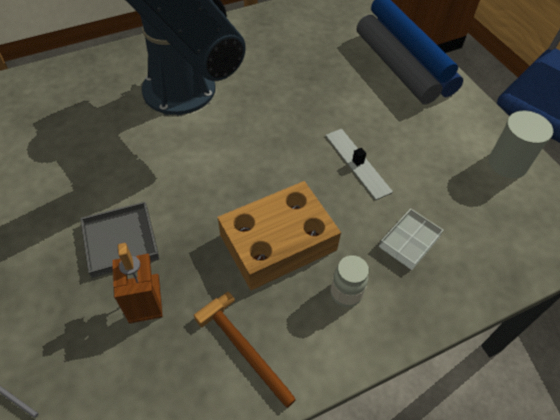

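Top view: the stool with four dark sockets spans about (326–457, 264–360). The stand is at (577, 308), the tray at (574, 402) and the rule at (228, 386). Next I'll take a closer look with the wrist camera, first over the stand and tray, then over the stool.

```bash
cat > h.py <<'E'
import numpy as np, cv2
from rig import *
from scipy.spatial.transform import Rotation as Ro
def shot(c,fn=None):
    o=get_obs(); im=camera(c)
    if fn: cv2.imwrite("pics/"+fn+".png",im[:,:,::-1])
    return o,im
def ray(c,uv,o=None):
    k=get_calibration(c); uv=np.atleast_2d(np.array(uv,float))
    d=np.c_[(uv[:,0]-k["cx"])/k["fx"],(uv[:,1]-k["cy"])/k["fy"]]
    if c!="wrist":
        d=np.c_[d,np.ones(len(d))]; return -k["R"].T@k["t"], d@k["R"]
    th=np.linalg.norm(d,axis=1,keepdims=True)+1e-9
    d=np.c_[d/th*np.sin(th),np.cos(th)]
    T=np.eye(4);T[:3,:3]=Ro.from_quat(o["tool_rot"]).as_matrix();T[:3,3]=o["position"]
    T=T@k["T_tool_cam"]; return T[:3,3], d@T[:3,:3].T
def plane(c,uv,z,o=None):
    p,d=ray(c,uv,o); z=np.broadcast_to(z,len(d)); return p+d*((z-p[2])/d[:,2])[:,None]
def proj(c,X,o=None):
    k=get_calibration(c); X=np.atleast_2d(np.array(X,float))
    if c!="wrist":
        q=X@k["R"].T+k["t"]; return np.c_[k["fx"]*q[:,0]/q[:,2]+k["cx"],k["fy"]*q[:,1]/q[:,2]+k["cy"]]
    T=np.eye(4);T[:3,:3]=Ro.from_quat(o["tool_rot"]).as_matrix();T[:3,3]=o["position"]
    T=np.linalg.inv(T@k["T_tool_cam"]); q=X@T[:3,:3].T+T[:3,3]
    r=np.linalg.norm(q[:,:2],axis=1,keepdims=True)+1e-9
    return q[:,:2]/r*np.arctan2(r,q[:,2:])*k["fx"]+[k["cx"],k["cy"]]
def yaw(o): # world heading of tool x, deg
    v=Ro.from_quat(o["tool_rot"]).apply([1,0,0]); return np.degrees(np.arctan2(v[1],v[0]))
E
python3 -m jog '[{"grip":0,"travel":[3,3.5,1.3],"twist":0},{"grip":0,"travel":[3,3.5,1.3],"twist":0},{"grip":0,"travel":[3,3.5,1.3],"twist":0},{"grip":0,"travel":[3,3.5,1.3],"twist":0},{"grip":0,"travel":[3,3.5,1.3],"twist":0},{"grip":0,"travel":[3,3.5,1.3],"twist":0},{"grip":0,"travel":[3,3.5,1.3],"twist":0},{"grip":0,"travel":[0,0,0],"twist":0}]' 20
python3 - <<'E'
from h import *
o,im=shot("wrist","w1"); print(o["position"],yaw(o))
for n in ("hook_grip","hook","stand","tray"):
    print(n,[(d["p"],np.round(d["at"],3)) for d in search_frame(n,"wrist")][:3])
print("stool corners",plane("top",np.array([[326,267],[456,264],[457,355],[329,360]])*.7,.075))
cv2.imwrite("pics/w1b.png",cv2.resize(im[:,:,::-1],(800,600),interpolation=cv2.INTER_CUBIC))
E
```

```text
time: 1.9
position: [0.4547, -0.3277, 0.3379]
tool_rot: [0.98, 0.2, 0.002, 0.001]
ft_force: [0.2, -0.8, -1.0]
grip_width: 0.0871
[ 0.45466516 -0.32770984  0.3378546 ] 23.06743721657455
hook_grip [(0.82, array([ 0.575, -0.288,  0.165]))]
hook [(0.67, array([ 0.576, -0.285,  0.164]))]
stand [(0.66, array([ 0.597, -0.286,  0.126]))]
tray [(0.69, array([ 0.43 , -0.286,  0.003])), (0.18, array([ 0.67 , -0.174,  0.018]))]
stool corners [[ 0.6593715   0.14770059  0.075     ]
 [ 0.66776604 -0.07581144  0.075     ]
 [ 0.511036   -0.0775324   0.075     ]
 [ 0.50025763  0.13881541  0.075     ]]
```

View pics/w1b.png

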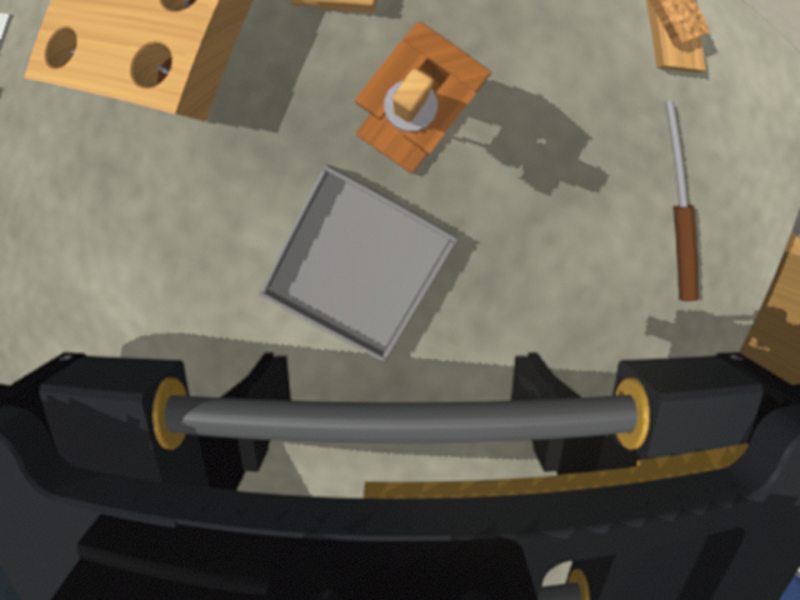

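The wrist picture shows the tray at corners (328,167), (457,240), (383,357), (264,292). The stand's slot opens towards the robot, and the hook handle is at (415,95).

```bash
python3 - <<'E'
from h import *
o=get_obs(); s=.7
t=plane("wrist",np.array([[328,167],[457,240],[383,357],[264,292]])*s,.025,o); print(t,t.mean(0))
q=plane("wrist",np.array([[420,22],[490,72]])*s,.125,o); b=plane("wrist",np.array([[358,132],[412,172]])*s,.012,o); print(q,b)
for a in (q,b): d=a[0]-a[1]; print(np.linalg.norm(d),np.degrees(np.arctan2(d[1],d[0]))-90)
d=t[1]-t[0];print(np.degrees(np.arctan2(d[1],d[0]))+90)
E
python3 -m jog '[{"grip":0,"travel":[1.5,2,1],"twist":-7},{"grip":0,"travel":[1.5,2,1],"twist":-7},{"grip":0,"travel":[1.5,2,1],"twist":-7},{"grip":0,"travel":[0,0,0],"twist":0},{"grip":0,"travel":[0,0,0],"twist":0}]'
python3 - <<'E'
from h import *
o,im=shot("wrist","w2"); print(o["position"],yaw(o))
for n in ("hook_grip","stand"):
    print(n,[(d["p"],np.round(d["at"],3)) for d in search_frame(n,"wrist")][:3])
u=proj("wrist",[.58,-.28,.16],o)[0];print(u)
x0,y0=int(max(0,u[0]-80)),int(max(0,u[1]-60));print(x0,y0)
cv2.imwrite("pics/w2b.png",cv2.resize(im[y0:y0+120,x0:x0+160,::-1],(800,600),interpolation=cv2.INTER_CUBIC))
E
```

```text
[[ 0.50312046 -0.23318254  0.025     ]
 [ 0.48490456 -0.37631705  0.025     ]
 [ 0.34379892 -0.35545172  0.025     ]
 [ 0.3615441  -0.21580456  0.025     ]] [ 0.42334201 -0.29518897  0.025     ]
[[ 0.63752868 -0.2688728   0.125     ]
 [ 0.62177289 -0.33243354  0.125     ]] [[ 0.54609963 -0.24567329  0.012     ]
 [ 0.5290744  -0.31024412  0.012     ]]
0.06548444373549965 -13.922169594627377
0.06677761831239463 -14.770865516560022
-7.252712066559937
time: 2.65
position: [0.4952, -0.2727, 0.365]
tool_rot: [1.0, 0.015, -0.001, 0.0]
ft_force: [0.1, 0.2, -0.2]
grip_width: 0.087
[ 0.4952195  -0.27268516  0.36503794] 1.721512875077696
hook_grip [(0.97, array([ 0.58 , -0.281,  0.132]))]
stand []
[290.25396856 115.04158428]
210 55
```

View pics/w2b.png

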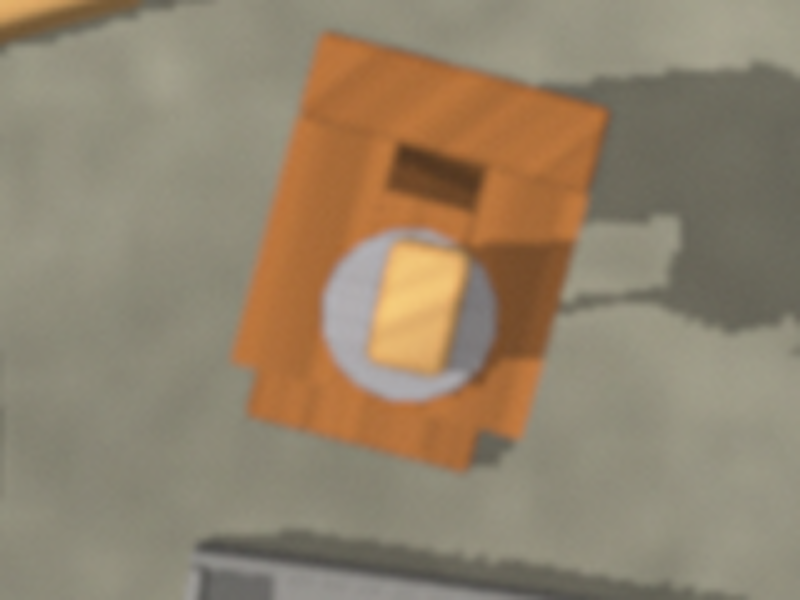

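The crop shows the handle top at (395,240), (470,252), (445,375), (370,362). The collar is centred at (410,315), and the stand's top corners are at (322,30), (607,110), (520,440), (232,362).

Run:
```python
from h import *
o=get_obs()
f=lambda p,z: plane("wrist",np.array(p)/5+[210,55],z,o)
ang=lambda d: np.degrees(np.arctan2(d[1],d[0]))
h=f([[395,240],[470,252],[445,375],[370,362]],.191)
print(h.mean(0),ang(h[0]-h[3]),ang(h[1]-h[2]),np.linalg.norm(h[0]-h[3]),np.linalg.norm(h[0]-h[1]))
print("collar",f([[410,315]],.131))
s=f([[322,30],[607,110],[520,440],[232,362]],.125);print(s,ang(s[0]-s[3]),ang(s[1]-s[2]))
a=np.radians(ang(s[0]-s[3])/2+ang(s[1]-s[2])/2);print("slot ref, arm-ends mid",(s[2]+s[3])/2+.028*np.array([np.cos(a),np.sin(a),0]))
```

```text
[ 0.57724577 -0.28282165  0.191     ] -9.677024856628572 -9.41207728150053 0.024100819815502123 0.014445569209576525
collar [[ 0.5772219  -0.28295549  0.131     ]]
[[ 0.64441802 -0.26096979  0.125     ]
 [ 0.62830629 -0.32730565  0.125     ]
 [ 0.54914217 -0.30974401  0.125     ]
 [ 0.56535014 -0.24235176  0.125     ]] -13.250016869591052 -12.50784451257204
slot ref, arm-ends mid [ 0.58454177 -0.28228885  0.125     ]
```

```bash
python3 -m jog '[{"grip":0,"travel":[4.1,-0.5,-2],"twist":-5.6},{"grip":0,"travel":[4.1,-0.5,-2],"twist":-5.6},{"grip":0,"travel":[0,0,-4],"twist":0},{"grip":0,"travel":[0,0,0],"twist":0},{"grip":0,"travel":[0,0,0],"twist":0}]'; python3 -c "
from h import *
o=get_obs();print(o['position'],yaw(o))"
```

```text
time: 3.3
position: [0.5768, -0.282, 0.2846]
tool_rot: [0.997, -0.083, -0.002, -0.001]
ft_force: [1.0, -0.7, 0.0]
grip_width: 0.0869
[ 0.57677833 -0.28198589  0.28456307] -9.561193323461637
```

```bash
python3 -m jog '[{"grip":0,"travel":[0,0,-4],"twist":0},{"grip":0,"travel":[0,-0.1,-4],"twist":0},{"grip":0,"travel":[0,0,-3.8],"twist":0},{"grip":0,"travel":[0,0,0],"twist":0},{"grip":0,"travel":[0,0,0],"twist":0}]'
python3 -m jog '[{"grip":255,"travel":[0,0,0],"twist":0},{"grip":255,"travel":[0,0,0],"twist":0},{"grip":255,"travel":[0,0,0],"twist":0},{"grip":255,"travel":[0,0,0],"twist":0},{"grip":255,"travel":[0,0,0],"twist":0},{"grip":255,"travel":[0,0,0],"twist":0}]' 30; python3 -c "
from h import *
o=get_obs();print(o['position'],yaw(o))"
```

```text
time: 3.8
position: [0.5785, -0.2837, 0.1697]
tool_rot: [0.997, -0.083, 0.001, 0.001]
ft_force: [1.2, 0.3, 1.2]
grip_width: 0.0873
time: 4.4
position: [0.578, -0.2826, 0.1677]
tool_rot: [0.997, -0.083, 0.0, 0.0]
ft_force: [0.9, -0.6, -0.0]
grip_width: 0.0468
[ 0.57802202 -0.28260446  0.16767472] -9.515153227054984
```

```bash
python3 -m jog '[{"grip":255,"travel":[0,0,0],"twist":0},{"grip":255,"travel":[0,0,0],"twist":0},{"grip":255,"travel":[0,0,0],"twist":0},{"grip":255,"travel":[0,0,0],"twist":0},{"grip":255,"travel":[0,0,0],"twist":0},{"grip":255,"travel":[0,0,0],"twist":0},{"grip":255,"travel":[0,0,0],"twist":0}]' 30; python3 -c "
from h import *
o=get_obs();print(o['position'],yaw(o))"
```

```text
time: 5.1
position: [0.578, -0.2826, 0.1674]
tool_rot: [0.997, -0.083, -0.0, -0.0]
ft_force: [0.2, 1.3, -0.3]
grip_width: 0.0157
[ 0.57795145 -0.28264239  0.16743546] -9.521290476085804
```

```bash
python3 -m jog '[{"grip":255,"travel":[0,0,2],"twist":0},{"grip":255,"travel":[0,0,3],"twist":0},{"grip":255,"travel":[0,0,4],"twist":0},{"grip":255,"travel":[0,0,4],"twist":0},{"grip":255,"travel":[0,0,1],"twist":0},{"grip":255,"travel":[-1,3,0],"twist":4},{"grip":255,"travel":[-1,4.5,0],"twist":4},{"grip":255,"travel":[-1,4.5,0],"twist":3}]'
python3 -m jog '[{"grip":255,"travel":[-1,4.5,0],"twist":0},{"grip":255,"travel":[-1,4.5,0],"twist":0},{"grip":255,"travel":[-1,4.5,0],"twist":0},{"grip":255,"travel":[-1,3,0],"twist":0},{"grip":255,"travel":[0,0,0],"twist":0},{"grip":255,"travel":[0,0,0],"twist":0},{"grip":255,"travel":[0,0,0],"twist":0}]'
python3 - <<'E'
from h import *
o,im=shot("wrist","w3"); print(o["position"],yaw(o))
print([(d["p"],np.round(d["at"],3)) for d in search_frame("plug_a","wrist")])
print([(d["p"],np.round(d["at"],3)) for d in search_frame("stool","wrist")])
cv2.imwrite("pics/w3b.png",cv2.resize(im[:300,80:480,::-1],(800,600),interpolation=cv2.INTER_CUBIC))
E
```

```text
time: 5.9
position: [0.5468, -0.1616, 0.3063]
tool_rot: [1.0, 0.013, -0.001, -0.001]
ft_force: [0.0, 0.4, -1.3]
grip_width: 0.0154
time: 6.6
position: [0.5083, 0.0016, 0.3072]
tool_rot: [1.0, 0.013, -0.0, 0.0]
ft_force: [0.2, -0.1, -1.4]
grip_width: 0.0161
[0.50833716 0.00156511 0.30720308] 1.4400586708516339
[(0.94, array([ 0.55 , -0.028,  0.024])), (0.76, array([0.537, 0.101, 0.021])), (0.71, array([0.621, 0.104, 0.025])), (0.66, array([ 0.627, -0.022,  0.029]))]
[(0.59, array([0.587, 0.036, 0.072]))]
```

View pics/w3b.png

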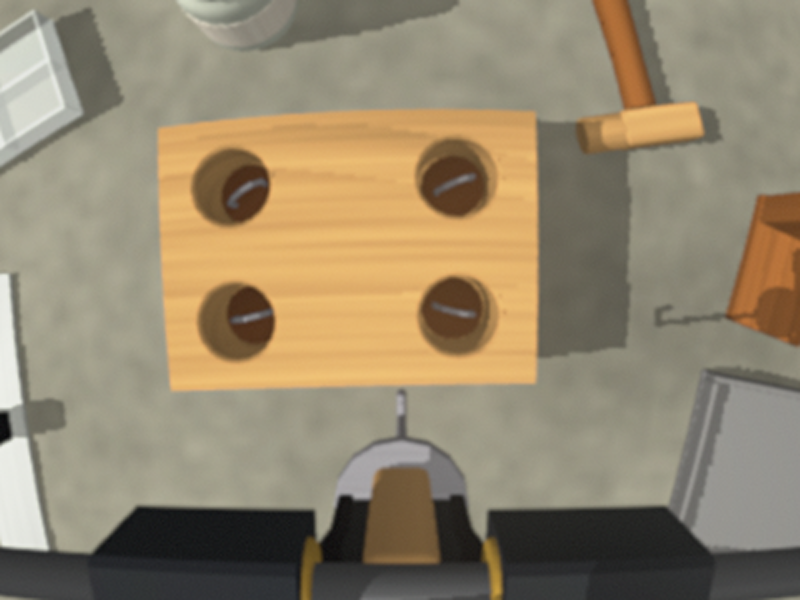

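All four sockets hold a plug; the loops are at crop pixels (247,190), (455,183), (251,317) and (455,310). The stool's corners are (160,127), (536,112), (537,383), (170,390), and the hook tip shows at (401,392).

Run:
```python
from h import *
from scipy.optimize import least_squares
o=get_obs()
f=lambda p: np.array(p)/2+[80,0]
px=f([[160,127],[536,112],[537,383],[170,390],[230,187],[456,176],[237,321],[457,315]])
M=np.array([[80,110],[80,-110],[-80,-110],[-80,110],[40,65],[40,-65],[-40,65],[-40,-65]])/1000
def pose(v,m,z): c,s=np.cos(v[2]),np.sin(v[2]); m=np.array(m); return np.c_[m@[[c,s],[-s,c]]+v[:2],np.full(len(m),z)]
r=least_squares(lambda v:(proj("wrist",pose(v,M,.075),o)-px).ravel(),[.585,.035,.02])
print("stool",r.x,np.degrees(r.x[2]));print(np.round(r.fun.reshape(-1,2),1))
cr=plane("wrist",f([[247,190],[455,183],[251,317],[455,310]]),.053,o)
print("crowns",cr.round(4));print("sockets",pose(r.x,M[4:],0).round(4))
lp=plane("wrist",f([[228,205],[268,182],[435,193],[476,177],[232,321],[271,315],[433,307],[475,315]]),.045,o);print(lp.round(4))
y=np.radians(yaw(o)); p=o["position"]
for dx in (11,):
  e=p+np.array([np.cos(y)*dx,np.sin(y)*dx,0])/1000; e[2]=p[2]-.1424+.0127; print("tip exp px crop",(proj("wrist",e,o)-[80,0])*2)
e[2]-=.0127; print((proj("wrist",e,o)-[80,0])*2)
```

```text
stool [0.58327872 0.03553797 0.04118448] 2.3596970747535075
[[-1.   0.3]
 [-0.6 -0.2]
 [-1.2 -0.1]
 [ 0.3 -0. ]
 [ 0.5 -0.8]
 [ 1.   0.4]
 [-0.3  0.1]
 [ 1.2  0.2]]
crowns [[ 0.6197  0.0978  0.053 ]
 [ 0.6247 -0.0279  0.053 ]
 [ 0.5409  0.095   0.053 ]
 [ 0.5472 -0.0303  0.053 ]]
sockets [[ 0.6206  0.1021  0.    ]
 [ 0.6259 -0.0278  0.    ]
 [ 0.5406  0.0988  0.    ]
 [ 0.546  -0.0311  0.    ]]
[[ 0.6114  0.1119  0.045 ]
 [ 0.6252  0.0864  0.045 ]
 [ 0.6188 -0.0165  0.045 ]
 [ 0.63   -0.0413  0.045 ]
 [ 0.5376  0.1094  0.045 ]
 [ 0.5414  0.0839  0.045 ]
 [ 0.5479 -0.0173  0.045 ]
 [ 0.5438 -0.0436  0.045 ]]
tip exp px crop [[401.75982782 398.44605821]]
[[401.7247563  392.13474217]]
```

Run:
```python
from h import *
im=cv2.imread("pics/w3.png")
t=[cv2.resize(im[y-24:y+24,x-32:x+32],(400,300),interpolation=cv2.INTER_CUBIC) for x,y in ((198,94),(308,90),(202,159),(308,157))]
cv2.imwrite("pics/t3.png",np.vstack([np.hstack(t[:2]),np.hstack(t[2:])]))
```

```text
(no output)
```

View pics/t3.png

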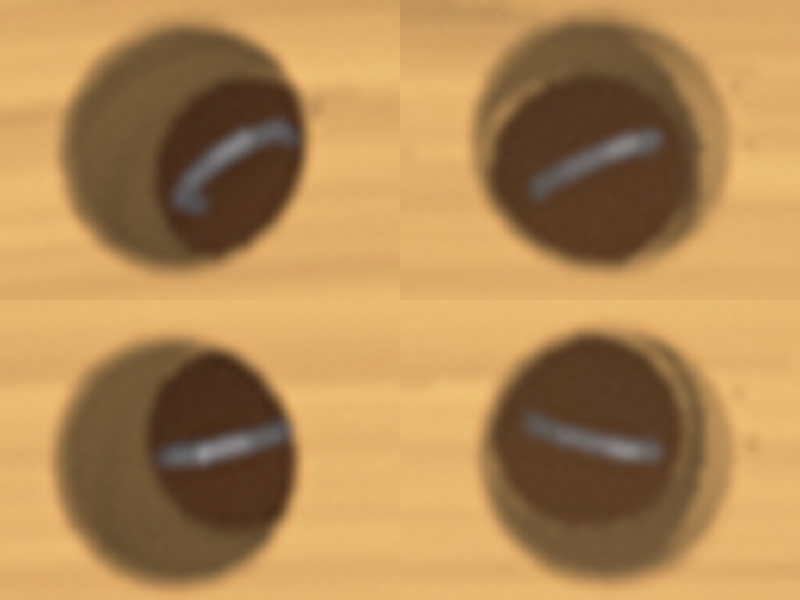

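Run:
```python
from h import *
from scipy.optimize import least_squares
from scipy.spatial.distance import cdist
o=get_obs()
P={"c FL":((166,70),[(195,205),(180,193),(205,165),(240,142),(270,128),(285,125),(295,138)],(.6206,.1021)),
"d FR":((276,66),[(138,190),(160,178),(180,169),(200,160),(220,152),(240,145),(260,138)],(.6259,-.0278)),
"a NL":((170,135),[(163,157),(180,155),(200,152),(220,147),(240,142),(262,136),(285,130)],(.5406,.0988)),
"b NR":((276,133),[(130,122),(148,128),(165,134),(182,139),(200,143),(230,150),(258,153)],(.5460,-.0311))}
th=np.linspace(0,np.pi,30)
L=np.r_[np.c_[12*np.cos(th),32.25+12*np.sin(th)],[[12,25],[12,29],[-12,25],[-12,29]]]/1000
for k,(og,pt,s) in P.items():
    px=np.array(pt)/6.25+og
    def cur(v): return proj("wrist",np.c_[v[0]-np.sin(v[2])*L[:,0],v[1]+np.cos(v[2])*L[:,0],.007+L[:,1]],o)
    def res(v):
        D=cdist(px,cur(v)); return np.r_[D.min(1),.35*D.min(0)[:30],(v[:2]-s)/.003]
    best=min((least_squares(res,[*s,a]) for a in (-.4,0,.4)),key=lambda r:r.cost)
    print(k,best.x[:2].round(4),"yaw",np.degrees(best.x[2]).round(1),"cost",round(best.cost,2),"off mm",((best.x[:2]-s)*1000).round(1))
```

```text
c FL [0.6198 0.1015] yaw 34.1 cost 6.32 off mm [-0.8 -0.6]Traceback (most recent call last):
  File "<stdin>", line 16, in <module>
  File "<stdin>", line 16, in <genexpr>
    return func(*args, **kwargs)
    result = trf(vector_fun.fun, vector_fun.jac, x0, f0, J0, lb, ub, ftol, xtol,
                 gtol, max_nfev, x_scale, loss_function, tr_solver,
                 tr_options.copy(), verbose, callback=callback_wrapped)
    return trf_no_bounds(
        fun, jac, x0, f0, J0, ftol, xtol, gtol, max_nfev, x_scale,
        loss_function, tr_solver, tr_options, verbose, callback=callback)
    f_new = fun(x_new)
    self._update_fun()
    ~~~~~~~~~~~~~~~~^^
    self.f = self.fun_wrapped(xp_copy(self.x))
             ~~~~~~~~~~~~~~~~^^^^^^^^^^^^^^^^^
    return np.atleast_1d(self.fun(x))
                         ~~~~~~~~^^^
    return self.f(x, *self.args, **self.kwargs)
           ~~~~~~^^^^^^^^^^^^^^^^^^^^^^^^^^^^^^
  File "<stdin>", line 15, in res
  File "<stdin>", line 13, in cur
  File "h.py", line 20, in proj
    k=get_calibration(c); X=np.atleast_2d(np.array(X,float))
ValueError: time passes only in moves, steps and waits
```

```bash
sed -i '3a import functools\nget_calibration=functools.lru_cache(None)(get_calibration)' h.py
python3 - <<'E'
from h import *
from scipy.optimize import least_squares
from scipy.spatial.distance import cdist
o=get_obs()
P={"c FL":((166,70),[(195,205),(180,193),(205,165),(240,142),(270,128),(285,125),(295,138)],(.6206,.1021)),
"d FR":((276,66),[(138,190),(160,178),(180,169),(200,160),(220,152),(240,145),(260,138)],(.6259,-.0278)),
"a NL":((170,135),[(163,157),(180,155),(200,152),(220,147),(240,142),(262,136),(285,130)],(.5406,.0988)),
"b NR":((276,133),[(130,122),(148,128),(165,134),(182,139),(200,143),(230,150),(258,153)],(.5460,-.0311))}
th=np.linspace(0,np.pi,30)
L=np.r_[np.c_[12*np.cos(th),32.25+12*np.sin(th)],[[12,25],[12,29],[-12,25],[-12,29]]]/1000
for k,(og,pt,s) in P.items():
    px=np.array(pt)/6.25+og
    def cur(v): return proj("wrist",np.c_[v[0]-np.sin(v[2])*L[:,0],v[1]+np.cos(v[2])*L[:,0],.007+L[:,1]],o)
    def res(v):
        D=cdist(px,cur(v)); return np.r_[D.min(1),.35*D.min(0)[:30],(v[:2]-s)/.003]
    best=min((least_squares(res,[*s,a]) for a in (-.4,0,.4)),key=lambda r:r.cost)
    print(k,best.x[:2].round(4),"yaw",np.degrees(best.x[2]).round(1),"cost",round(best.cost,2),"off mm",((best.x[:2]-s)*1000).round(1))
E
```

```text
c FL [0.6198 0.1015] yaw 34.1 cost 6.32 off mm [-0.8 -0.6]
d FR [ 0.6252 -0.0293] yaw 26.3 cost 3.47 off mm [-0.7 -1.5]
a NL [0.54  0.099] yaw 12.2 cost 1.98 off mm [-0.6  0.2]
b NR [ 0.546  -0.0309] yaw -11.0 cost 3.44 off mm [0.  0.2]
```

```bash
python3 -m jog '[{"grip":255,"travel":[1.1,-1.5,0],"twist":-6.2},{"grip":255,"travel":[1,-1.4,0],"twist":-6.2},{"grip":255,"travel":[0,0,-4],"twist":0},{"grip":255,"travel":[0,0,-3.2],"twist":0},{"grip":255,"travel":[0,0,0],"twist":0},{"grip":255,"travel":[0,0,0],"twist":0},{"grip":255,"travel":[0,0,0],"twist":0}]'
cat > tip.py <<'E'
from h import *
import sys
fn,px,py=sys.argv[1],float(sys.argv[2]),float(sys.argv[3])
o,im=shot("wrist",fn); p=o["position"]; y=np.radians(yaw(o)); print(p.round(4),yaw(o).round(2),"foot z",(p[2]-.1424).round(4))
u=proj("wrist",[px,py,.053],o)[0].astype(int); x0,y0=u-[60,45]; x0=max(x0,0);y0=max(y0,0)
c=cv2.resize(im[y0:y0+90,x0:x0+120,::-1],(720,540),interpolation=cv2.INTER_CUBIC)
t=p+np.array([np.cos(y)*11,np.sin(y)*11,-(p[2]*0+.1424)+.0127*1000/1000*1]) if 0 else p+np.array([np.cos(y)*.011,np.sin(y)*.011,-.1297])
print("tip exp",((proj("wrist",t,o)[0]-[x0,y0])*6).round(), "origin",x0,y0)
cv2.imwrite(f"pics/{fn}b.png",c)
E
python3 tip.py w4 .546 -.031
```

```text
time: 7.45
position: [0.5304, -0.0273, 0.2372]
tool_rot: [0.995, -0.095, 0.002, 0.0]
ft_force: [0.3, 0.1, -1.9]
grip_width: 0.0156
[ 0.5304 -0.0273  0.2372] -10.95 foot z 0.0948
tip exp [357. 370.] origin 221 138
```

View pics/w4b.png

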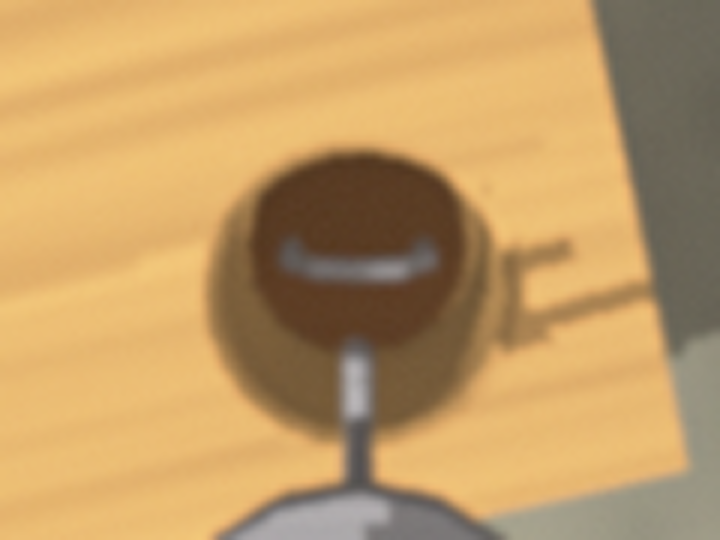

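The tip lines up sideways with loop b (tip x about 357, loop centre about 360) and sits in the gap in front of it. Descending.

```bash
python3 -m jog '[{"grip":255,"travel":[-0.1,0,-2],"twist":0},{"grip":255,"travel":[0,0,-2],"twist":0},{"grip":255,"travel":[0,0,-1],"twist":0},{"grip":255,"travel":[0,0,-1],"twist":0},{"grip":255,"travel":[0,0,-0.5],"twist":0},{"grip":255,"travel":[0,0,0],"twist":0},{"grip":255,"travel":[0,0,0],"twist":0}]'; python3 -c "
from h import *
o=get_obs();print(o['position'],yaw(o),o['ft_force'],o['moment'])"
```

```text
time: 8.2
position: [0.5284, -0.0267, 0.171]
tool_rot: [0.995, -0.095, 0.001, 0.0]
ft_force: [0.3, 0.2, -1.2]
grip_width: 0.016
[ 0.52844805 -0.0267347   0.17101253] -10.920473246945312 [ 0.25305007  0.16427596 -1.20895831] [0.00732058 0.04615005 0.05279737]
```

```bash
python3 -m jog '[{"grip":255,"travel":[0.6,-0.15,0],"twist":0},{"grip":255,"travel":[0.6,-0.15,0],"twist":0},{"grip":255,"travel":[0,0,0],"twist":0},{"grip":255,"travel":[0,0,0],"twist":0},{"grip":255,"travel":[0,0,1],"twist":0},{"grip":255,"travel":[0,0,1],"twist":0},{"grip":255,"travel":[0,0,1],"twist":0},{"grip":255,"travel":[0,0,1],"twist":0}]'; python3 -m jog '[{"grip":255,"travel":[0,0,2],"twist":0},{"grip":255,"travel":[0,0,2],"twist":0},{"grip":255,"travel":[0,0,2],"twist":0},{"grip":255,"travel":[0,0,0.5],"twist":0},{"grip":255,"travel":[0,0,0],"twist":0},{"grip":255,"travel":[0,0,0],"twist":0}]'; python3 tip.py w5 .546 -.031
```

```text
time: 9.0
position: [0.5401, -0.0297, 0.2119]
tool_rot: [0.995, -0.095, 0.0, 0.0]
ft_force: [0.2, 1.2, -2.2]
grip_width: 0.0161
time: 9.6
position: [0.5393, -0.0295, 0.275]
tool_rot: [0.995, -0.095, -0.001, -0.0]
ft_force: [-0.1, -0.0, -1.9]
grip_width: 0.016
[ 0.5393 -0.0295  0.275 ] -10.92 foot z 0.1326
tip exp [363. 360.] origin 220 139
```

View pics/w5b.png

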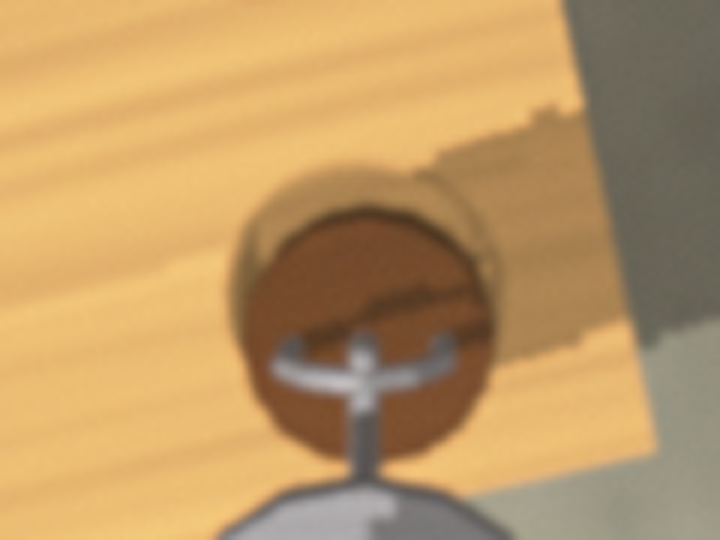

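Loop b is on the hook and the plug hangs clear of the stool. Carrying it to the tray.

```bash
python3 -m jog '[{"grip":255,"travel":[-0.35,-1,0],"twist":0},{"grip":255,"travel":[-0.7,-2,0],"twist":0},{"grip":255,"travel":[-1.1,-3,0],"twist":0},{"grip":255,"travel":[-1.2,-3.5,0],"twist":0},{"grip":255,"travel":[-1.4,-4,0],"twist":0},{"grip":255,"travel":[-1.4,-4,0],"twist":0},{"grip":255,"travel":[-1.1,-3,0],"twist":0},{"grip":255,"travel":[-0.7,-2,0],"twist":0}]'; python3 -m jog '[{"grip":255,"travel":[-0.35,-1,0],"twist":0},{"grip":255,"travel":[0,0,0],"twist":0},{"grip":255,"travel":[0,0,0],"twist":0},{"grip":255,"travel":[0,0,0],"twist":0},{"grip":255,"travel":[0,0,0],"twist":0},{"grip":255,"travel":[0,0,-2],"twist":0},{"grip":255,"travel":[0,0,-2],"twist":0},{"grip":255,"travel":[0,0,0],"twist":0}]'
python3 - <<'E'
from h import *
o,im=shot("wrist","w6");print(o["position"],yaw(o))
cv2.imwrite("pics/w6b.png",cv2.resize(im[:330,60:500,::-1],(800,600),interpolation=cv2.INTER_CUBIC))
E
```

```text
time: 10.45
position: [0.4588, -0.2574, 0.2747]
tool_rot: [0.995, -0.096, -0.001, 0.0]
ft_force: [-0.0, 1.1, -1.3]
grip_width: 0.0158
time: 11.25
position: [0.4558, -0.2625, 0.2334]
tool_rot: [0.996, -0.095, -0.002, -0.002]
ft_force: [-0.1, 0.4, -1.3]
grip_width: 0.0159
[ 0.45580734 -0.26254623  0.2333865 ] -10.847135134255634
```

View pics/w6b.png

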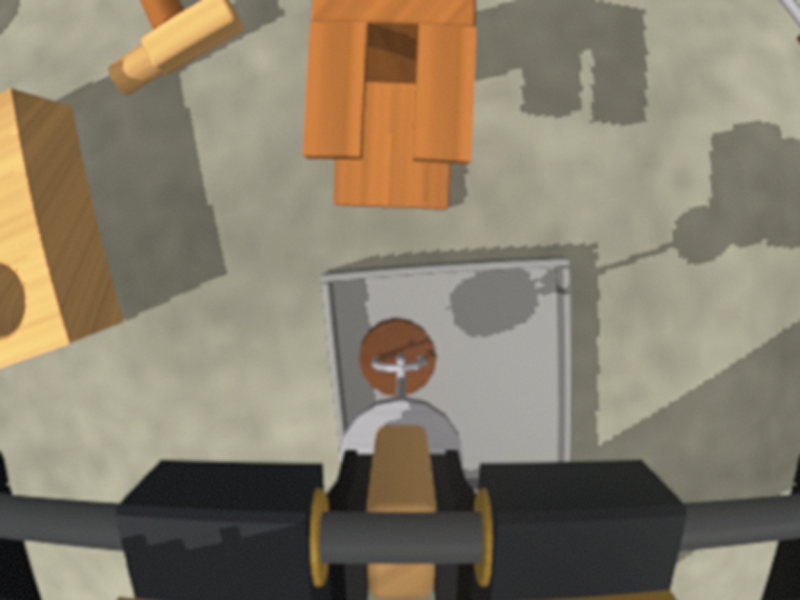

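Plug b hangs inside the tray outline, whose far corners are at (327,275) and (568,262). Checking the tray fix and lowering.

```bash
python3 - <<'E'
from h import *
o=get_obs()
c=plane("wrist",np.array([[327,275],[568,262]])*.55+[60,0],.025,o);d=c[0]-c[1];a=np.arctan2(d[1],d[0])-np.pi/2
print(c,np.linalg.norm(d),np.degrees(a),"centre",c.mean(0)-.075*np.array([np.cos(a),np.sin(a),0]))
s=plane("wrist",np.array([[304,156],[361,158],[414,160],[470,162]])*.55+[60,0],.125,o);print(s)
E
python3 -m jog '[{"grip":255,"travel":[0,0,-2],"twist":0},{"grip":255,"travel":[0,0,-1.5],"twist":0},{"grip":255,"travel":[0,0,-1],"twist":0},{"grip":255,"travel":[0,0,-0.6],"twist":0},{"grip":255,"travel":[0,0,-0.5],"twist":0},{"grip":255,"travel":[0,0,0],"twist":0},{"grip":255,"travel":[0,0,0],"twist":0}]'
```

```text
[[ 0.50954821 -0.22850369  0.025     ]
 [ 0.49171383 -0.37240209  0.025     ]] 0.1449993639219246 -7.06505498880822 centre [ 0.42620048 -0.29122817  0.025     ]
[[ 0.56678546 -0.24293674  0.125     ]
 [ 0.56070612 -0.26619641  0.125     ]
 [ 0.5555954  -0.2876389   0.125     ]
 [ 0.55077824 -0.31050287  0.125     ]]
time: 12.0
position: [0.4573, -0.2649, 0.18]
tool_rot: [0.995, -0.095, 0.0, 0.0]
ft_force: [-0.2, 0.8, -0.6]
grip_width: 0.016
```

```bash
python3 -m jog '[{"grip":255,"travel":[0,0,-0.5],"twist":0},{"grip":255,"travel":[0,0,-0.4],"twist":0},{"grip":255,"travel":[0,0,0],"twist":0},{"grip":255,"travel":[0,0,0],"twist":0},{"grip":255,"travel":[-0.5,0.1,0],"twist":0},{"grip":255,"travel":[-0.6,0.1,0],"twist":0},{"grip":255,"travel":[-0.4,0.1,0],"twist":0},{"grip":255,"travel":[0,0,0],"twist":0}]';python3 tip.py w7 .462 -.266
```

```text
time: 12.8
position: [0.4411, -0.2612, 0.1706]
tool_rot: [0.995, -0.095, -0.0, -0.0]
ft_force: [-1.0, 0.9, -0.6]
grip_width: 0.0156
[ 0.4411 -0.2612  0.1706] -10.95 foot z 0.0282
tip exp [357. 330.] origin 221 144
```

View pics/w7b.png

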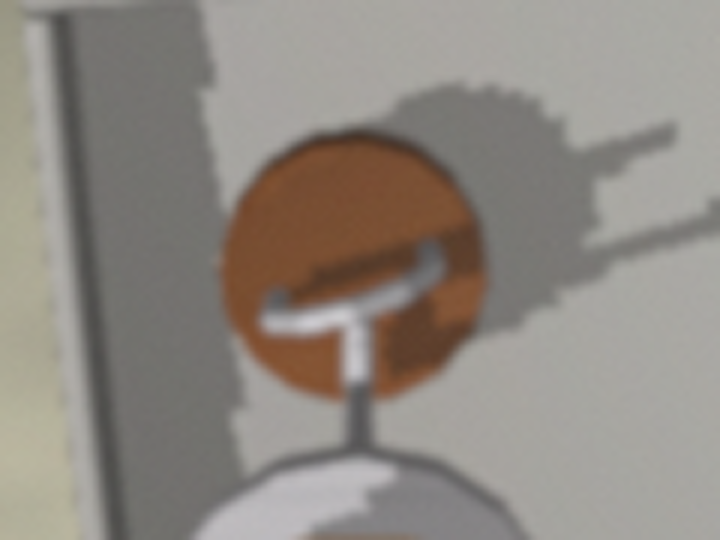

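```bash
python3 - <<'E'
from h import *
o=get_obs();print(plane("wrist",np.array([[355,265]])/6+[221,144],.023,o),plane("wrist",np.array([[355,305]])/6+[221,144],.0505,o))
E
python3 -m jog '[{"grip":255,"travel":[-0.4,0.1,0],"twist":0},{"grip":255,"travel":[0,0,0],"twist":0},{"grip":255,"travel":[0,0,0.6],"twist":0},{"grip":255,"travel":[0,0,1],"twist":0},{"grip":255,"travel":[0,0,2],"twist":0},{"grip":255,"travel":[0,0,3],"twist":0},{"grip":255,"travel":[0,0,4],"twist":0},{"grip":255,"travel":[0,0,0],"twist":0}]';python3 - <<'E'
from h import *
o,im=shot("wrist","w8");print(o["position"],yaw(o),o["ft_force"])
print([(d["p"],np.round(d["at"],3)) for d in search_frame("plug_a","wrist")])
o,im=shot("top","top8");print([(d["p"],np.round(d["at"],3)) for d in search_frame("plug_a","top")])
cv2.imwrite("pics/w8b.png",np.hstack([cv2.resize(camera("wrist")[:300,80:480,::-1],(400,300)),cv2.resize(im[140:350,170:450,::-1],(400,300))]))
E
```

```text
[[ 0.45844216 -0.26449201  0.023     ]] [[ 0.45814142 -0.26446054  0.0505    ]]
time: 13.65
position: [0.4409, -0.2631, 0.2826]
tool_rot: [0.995, -0.095, 0.005, 0.004]
ft_force: [-0.2, -1.2, -0.2]
grip_width: 0.0159
[ 0.44093376 -0.26312477  0.28262576] -10.90331025189984 [-0.23458158 -1.1947305  -0.21130526]
[(0.78, array([ 0.459, -0.262,  0.022])), (0.37, array([ 0.629, -0.014,  0.043]))]
[(0.66, array([0.542, 0.101, 0.025])), (0.65, array([0.62 , 0.102, 0.021])), (0.54, array([ 0.628, -0.025,  0.029]))]
```

View pics/w8b.png

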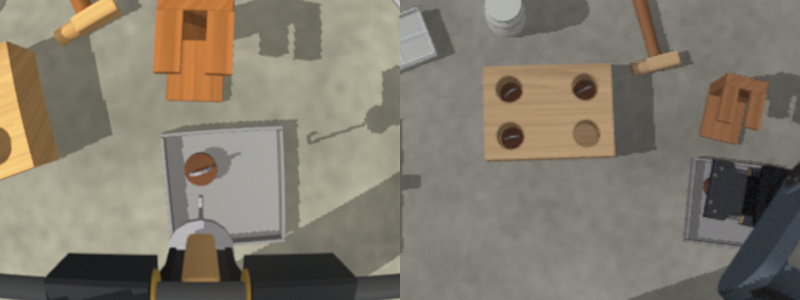

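Plug b stands in the tray, its socket is empty and the hook is free. Next is plug d.

```bash
python3 -m jog '[{"grip":255,"travel":[2.4,3.2,0],"twist":5},{"grip":255,"travel":[2.4,3.2,0],"twist":5},{"grip":255,"travel":[2.4,3.2,0],"twist":5},{"grip":255,"travel":[2.4,3.2,0],"twist":5},{"grip":255,"travel":[2.4,3.2,0],"twist":6},{"grip":255,"travel":[2.4,3.3,0],"twist":6},{"grip":255,"travel":[2.4,3.3,0],"twist":5},{"grip":255,"travel":[0,0,0],"twist":0}]';python3 -m jog '[{"grip":255,"travel":[0,0,-2],"twist":0},{"grip":255,"travel":[0,0,-2],"twist":0},{"grip":255,"travel":[0,0,0],"twist":0},{"grip":255,"travel":[0,0,0],"twist":0},{"grip":255,"travel":[0,0,0],"twist":0}]';python3 tip.py w9 .6252 -.0293
```

```text
time: 14.7
position: [0.6077, -0.0303, 0.2746]
tool_rot: [0.974, 0.229, -0.0, -0.001]
ft_force: [-0.5, 0.3, -0.6]
grip_width: 0.0158
time: 15.2
position: [0.6064, -0.0352, 0.2371]
tool_rot: [0.974, 0.225, 0.0, 0.0]
ft_force: [0.3, -1.0, -0.7]
grip_width: 0.0159
[ 0.6064 -0.0352  0.2371] 26.04 foot z 0.0947
tip exp [345. 395.] origin 224 134
```

View pics/w9b.png

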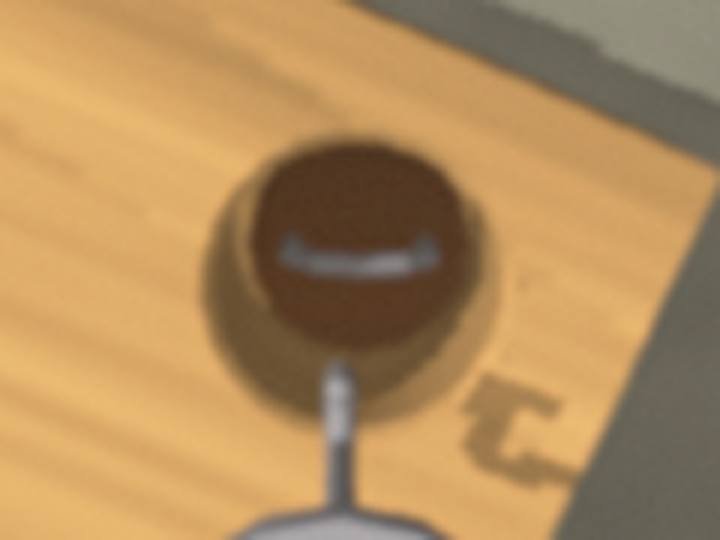

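Yaw matches. The tip is about 4 mm left of the loop centre (338 against 360) and about 3 mm far back. I'll correct that and descend.

```bash
python3 -m jog '[{"grip":255,"travel":[0.4,-0.2,0],"twist":0},{"grip":255,"travel":[0,0,0],"twist":0},{"grip":255,"travel":[0,0,0],"twist":0},{"grip":255,"travel":[0,0,-2],"twist":0},{"grip":255,"travel":[0,0,-2],"twist":0},{"grip":255,"travel":[0,0,-1],"twist":0},{"grip":255,"travel":[0,0,-1],"twist":0},{"grip":255,"travel":[0,0,-0.6],"twist":0}]'; python3 -m jog '[{"grip":255,"travel":[0,0,0],"twist":0},{"grip":255,"travel":[0,0,0],"twist":0},{"grip":255,"travel":[0,0,0],"twist":0}]'; python3 -c "
from h import *
o=get_obs();print(o['position'],yaw(o),o['ft_force'],o['moment'])"
```

```text
time: 16.05
position: [0.61, -0.0366, 0.1699]
tool_rot: [0.974, 0.226, -0.0, -0.0]
ft_force: [0.4, 0.1, -1.5]
grip_width: 0.0163
time: 16.35
position: [0.6105, -0.0368, 0.1713]
tool_rot: [0.974, 0.226, 0.001, 0.0]
ft_force: [0.4, -0.1, -0.9]
grip_width: 0.0162
[ 0.6105479  -0.03676075  0.17131632] 26.081365215341002 [ 0.43432249 -0.09180096 -0.88454178] [ 0.04435443 -0.00223339  0.02185721]
```

```bash
python3 -m jog '[{"grip":255,"travel":[0.5,0.25,0],"twist":0},{"grip":255,"travel":[0.55,0.27,0],"twist":0},{"grip":255,"travel":[0,0,0],"twist":0},{"grip":255,"travel":[0,0,0],"twist":0},{"grip":255,"travel":[0,0,1],"twist":0},{"grip":255,"travel":[0,0,1],"twist":0},{"grip":255,"travel":[0,0,1],"twist":0},{"grip":255,"travel":[0,0,1],"twist":0}]'; python3 -m jog '[{"grip":255,"travel":[0,0,2],"twist":0},{"grip":255,"travel":[0,0,2],"twist":0},{"grip":255,"travel":[0,0,2],"twist":0},{"grip":255,"travel":[0,0,0.5],"twist":0},{"grip":255,"travel":[0,0,0],"twist":0},{"grip":255,"travel":[0,0,0],"twist":0}]'
python3 - <<'E'
from h import *
o,im=shot("wrist","w10"); print(o["position"],yaw(o))
print([(d["p"],np.round(d["at"],3)) for d in search_frame("plug_a","wrist")])
y=np.radians(yaw(o));c=o["position"]+[np.cos(y)*.005,np.sin(y)*.005,0];c[2]-=.1424+.0373-.018
u=proj("wrist",c,o)[0].astype(int);print(c.round(3),u,im[u[1]-8:u[1]+20:4,u[0]].tolist())
E
```

```text
time: 17.15
position: [0.6207, -0.0315, 0.2119]
tool_rot: [0.974, 0.226, 0.0, 0.0]
ft_force: [-0.5, 0.3, -1.6]
grip_width: 0.0155
time: 17.75
position: [0.6198, -0.0313, 0.2749]
tool_rot: [0.974, 0.226, -0.001, -0.0]
ft_force: [-0.4, 0.1, -1.4]
grip_width: 0.0159
[ 0.61983436 -0.03133625  0.27485632] 26.07272713209485
[(0.96, array([ 0.627, -0.021,  0.115])), (0.78, array([0.536, 0.102, 0.023])), (0.6, array([0.621, 0.104, 0.027]))]
[ 0.624 -0.029  0.113] [281 198] [[109, 69, 42], [104, 80, 66], [140, 137, 138], [169, 165, 166], [139, 135, 135], [91, 85, 84], [88, 83, 83]]
```

Plug d is on the hook (network puts it at z = 0.115). Carrying it over.

```bash
python3 -m jog '[{"grip":255,"travel":[-1,-1,0],"twist":-2},{"grip":255,"travel":[-2,-2,0],"twist":-5},{"grip":255,"travel":[-3,-2.5,0],"twist":-5},{"grip":255,"travel":[-3,-3,0],"twist":-5},{"grip":255,"travel":[-3,-3,0],"twist":-5},{"grip":255,"travel":[-2.5,-3.5,0],"twist":-5},{"grip":255,"travel":[-1.5,-4,0],"twist":-4},{"grip":255,"travel":[-1,-4,0],"twist":-2}]';python3 -m jog '[{"grip":255,"travel":[0,-3,0],"twist":0},{"grip":255,"travel":[0,-2.4,0],"twist":0},{"grip":255,"travel":[0,-1,0],"twist":0},{"grip":255,"travel":[0,-0.5,0],"twist":0},{"grip":255,"travel":[0,0,0],"twist":0},{"grip":255,"travel":[0,0,0],"twist":0},{"grip":255,"travel":[0,0,-2],"twist":0},{"grip":255,"travel":[0,0,0],"twist":0}]';  python3 - <<'E'
from h import *
o,im=shot("wrist","w11"); print(o["position"],yaw(o))
print([(d["p"],np.round(d["at"],3)) for d in search_frame("plug_a","wrist")])
E
```

```text
time: 18.65
position: [0.4478, -0.2624, 0.2752]
tool_rot: [0.998, -0.062, -0.001, -0.0]
ft_force: [-0.5, 0.6, -0.9]
grip_width: 0.0157
time: 19.45
position: [0.4494, -0.3278, 0.2537]
tool_rot: [0.998, -0.06, -0.002, -0.002]
ft_force: [0.3, 0.4, -2.0]
grip_width: 0.0157
[ 0.44941498 -0.32783889  0.25366423] -6.836239568796555
[(0.92, array([ 0.459, -0.266,  0.021])), (0.75, array([ 0.459, -0.326,  0.094]))]
```

```bash
python3 -m jog '[{"grip":255,"travel":[0,-0.1,-2],"twist":0},{"grip":255,"travel":[0,0,-2.5],"twist":0},{"grip":255,"travel":[0,0,-1.5],"twist":0},{"grip":255,"travel":[0,0,-0.8],"twist":0},{"grip":255,"travel":[0,0,-0.5],"twist":0},{"grip":255,"travel":[0,0,-0.5],"twist":0},{"grip":255,"travel":[0,0,-0.4],"twist":0},{"grip":255,"travel":[0,0,0],"twist":0}]';python3 -m jog '[{"grip":255,"travel":[0,0,0],"twist":0},{"grip":255,"travel":[-0.5,0.06,0],"twist":0},{"grip":255,"travel":[-0.5,0.06,0],"twist":0},{"grip":255,"travel":[-0.5,0.06,0],"twist":0},{"grip":255,"travel":[-0.3,0.04,0],"twist":0},{"grip":255,"travel":[0,0,0],"twist":0}]';  python3 - <<'E'
from h import *
o,im=shot("wrist","w12"); print(o["position"],yaw(o),o["ft_force"])
print([(d["p"],np.round(d["at"],3)) for d in search_frame("plug_a","wrist")])
E
```

```text
time: 20.35
position: [0.4506, -0.3316, 0.1736]
tool_rot: [0.998, -0.06, 0.0, 0.0]
ft_force: [-0.4, 0.4, -2.1]
grip_width: 0.016
time: 20.95
position: [0.4319, -0.3291, 0.1736]
tool_rot: [0.998, -0.061, -0.0, -0.0]
ft_force: [-0.9, 0.2, -1.1]
grip_width: 0.0159
[ 0.43187983 -0.32909876  0.17360956] -6.957194605351932 [-0.87215924  0.16967723 -1.08920667]
[(0.94, array([ 0.454, -0.329,  0.024])), (0.85, array([ 0.461, -0.263,  0.02 ]))]
```

```bash
python3 -m jog '[{"grip":255,"travel":[0,0,1],"twist":0},{"grip":255,"travel":[0,0,2.5],"twist":0},{"grip":255,"travel":[0,0,4],"twist":0},{"grip":255,"travel":[0,0,3],"twist":0},{"grip":255,"travel":[0.6,3,0],"twist":2},{"grip":255,"travel":[1,4.5,0],"twist":3},{"grip":255,"travel":[1,4.5,0],"twist":2},{"grip":255,"travel":[1,4.5,0],"twist":2}]';python3 -m jog '[{"grip":255,"travel":[1,4.5,0],"twist":2},{"grip":255,"travel":[1,4.5,0],"twist":2},{"grip":255,"travel":[1,4.5,0],"twist":2},{"grip":255,"travel":[1,4.5,0],"twist":2},{"grip":255,"travel":[1,4.5,0],"twist":2},{"grip":255,"travel":[0.6,3.5,0],"twist":0},{"grip":255,"travel":[0,0,-2],"twist":0},{"grip":255,"travel":[0,0,-2],"twist":0}]';python3 -m jog '[{"grip":255,"travel":[0,0,0],"twist":0},{"grip":255,"travel":[0,0,0],"twist":0},{"grip":255,"travel":[0,0,0],"twist":0}]'; python3 tip.py w13 .540 .099
```

```text
time: 21.85
position: [0.4689, -0.1629, 0.2795]
tool_rot: [1.0, 0.018, 0.001, 0.0]
ft_force: [0.4, -0.4, -1.2]
grip_width: 0.0157
time: 22.65
position: [0.5253, 0.0975, 0.2395]
tool_rot: [0.994, 0.107, 0.002, 0.0]
ft_force: [0.1, -0.4, -1.3]
grip_width: 0.016
time: 22.95
position: [0.5254, 0.0955, 0.2398]
tool_rot: [0.994, 0.105, 0.001, 0.0]
ft_force: [0.6, -0.1, -0.4]
grip_width: 0.0158
[0.5254 0.0955 0.2398] 12.05 foot z 0.0974
tip exp [367. 371.] origin 220 138
```

View pics/w13b.png

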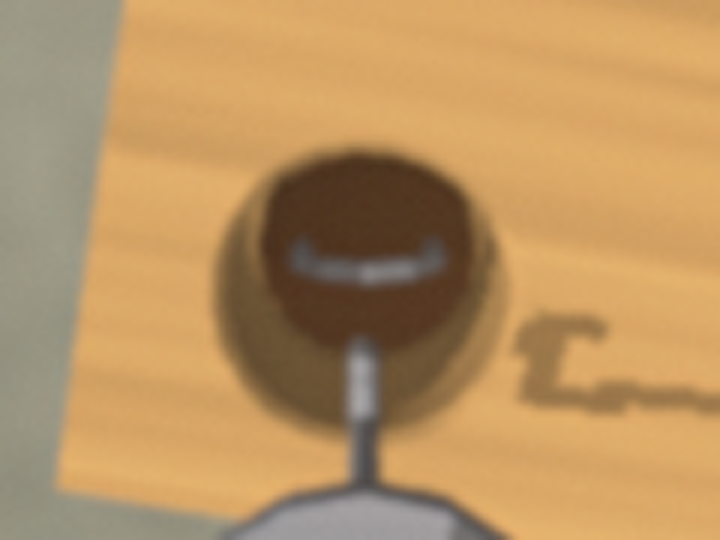

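Aligned on loop a: tip at 362, loop centre at 368, yaw matching. Descending, hooking and lifting.

```bash
python3 -m jog '[{"grip":255,"travel":[-0.15,-0.1,-2],"twist":0},{"grip":255,"travel":[0,0,-2],"twist":0},{"grip":255,"travel":[0,0,-1],"twist":0},{"grip":255,"travel":[0,0,-1],"twist":0},{"grip":255,"travel":[0,0,-0.8],"twist":0},{"grip":255,"travel":[0,0,0],"twist":0},{"grip":255,"travel":[0,0,0],"twist":0}]'; python3 -m jog '[{"grip":255,"travel":[0.6,0.12,0],"twist":0},{"grip":255,"travel":[0.57,0.13,0],"twist":0},{"grip":255,"travel":[0,0,0],"twist":0},{"grip":255,"travel":[0,0,0],"twist":0},{"grip":255,"travel":[0,0,1],"twist":0},{"grip":255,"travel":[0,0,1],"twist":0},{"grip":255,"travel":[0,0,1],"twist":0},{"grip":255,"travel":[0,0,1],"twist":0}]'; python3 -m jog '[{"grip":255,"travel":[0,0,2],"twist":0},{"grip":255,"travel":[0,0,2],"twist":0},{"grip":255,"travel":[0,0,2],"twist":0},{"grip":255,"travel":[0,0,0.5],"twist":0},{"grip":255,"travel":[0,0,0],"twist":0},{"grip":255,"travel":[0,0,0],"twist":0}]'
python3 - <<'E'
from h import *
o,im=shot("wrist","w14"); print(o["position"],yaw(o))
print([(d["p"],np.round(d["at"],3)) for d in search_frame("plug_a","wrist")])
E
```

```text
time: 23.7
position: [0.5233, 0.0947, 0.1708]
tool_rot: [0.994, 0.105, 0.0, 0.0]
ft_force: [0.9, 0.9, -0.5]
grip_width: 0.0159
time: 24.5
position: [0.5348, 0.0972, 0.2119]
tool_rot: [0.994, 0.105, 0.0, 0.0]
ft_force: [-0.0, 0.3, -1.7]
grip_width: 0.0157
time: 25.1
position: [0.534, 0.0972, 0.2749]
tool_rot: [0.994, 0.105, -0.001, -0.0]
ft_force: [-0.1, 0.4, -2.0]
grip_width: 0.0159
[0.53398472 0.09724886 0.2749286 ] 12.075426186048213
[(0.66, array([0.621, 0.103, 0.024])), (0.61, array([0.541, 0.1  , 0.11 ])), (0.21, array([0.55 , 0.098, 0.267]))]
```

```bash
python3 -m jog '[{"grip":255,"travel":[-0.5,-1,0],"twist":0},{"grip":255,"travel":[-1,-2,0],"twist":-2},{"grip":255,"travel":[-1.5,-3.5,0],"twist":-3},{"grip":255,"travel":[-1.6,-4,0],"twist":-3},{"grip":255,"travel":[-1.6,-4,0],"twist":-3},{"grip":255,"travel":[-1.6,-4,0],"twist":-3},{"grip":255,"travel":[-1.6,-4,0],"twist":-3},{"grip":255,"travel":[-1.6,-4,0],"twist":-2}]';python3 -m jog '[{"grip":255,"travel":[-1.5,-3.7,0],"twist":0},{"grip":255,"travel":[-1,-3,0],"twist":0},{"grip":255,"travel":[-0.6,-1.5,0],"twist":0},{"grip":255,"travel":[-0.25,-0.5,0],"twist":0},{"grip":255,"travel":[0,0,0],"twist":0},{"grip":255,"travel":[0,0,0],"twist":0},{"grip":255,"travel":[0,0,-2],"twist":0},{"grip":255,"travel":[0,0,0],"twist":0}]';  python3 - <<'E'
from h import *
o,im=shot("wrist","w15"); print(o["position"],yaw(o))
print([(d["p"],np.round(d["at"],3)) for d in search_frame("plug_a","wrist")])
E
```

```text
time: 26.0
position: [0.423, -0.1693, 0.2751]
tool_rot: [0.998, -0.061, -0.001, -0.0]
ft_force: [0.1, -0.2, -2.2]
grip_width: 0.0159
time: 26.8
position: [0.3903, -0.2524, 0.2539]
tool_rot: [0.998, -0.059, -0.002, -0.002]
ft_force: [-0.2, 1.4, -1.9]
grip_width: 0.0159
[ 0.39027664 -0.25237004  0.25390663] -6.819048853221593
[(0.83, array([ 0.398, -0.258,  0.093])), (0.64, array([ 0.452, -0.326,  0.025])), (0.62, array([ 0.46 , -0.262,  0.021]))]
```

```bash
python3 -m jog '[{"grip":255,"travel":[0,0,-2],"twist":0},{"grip":255,"travel":[0,0,-2.5],"twist":0},{"grip":255,"travel":[0,0,-1.5],"twist":0},{"grip":255,"travel":[0,0,-0.8],"twist":0},{"grip":255,"travel":[0,0,-0.5],"twist":0},{"grip":255,"travel":[0,0,-0.5],"twist":0},{"grip":255,"travel":[0,0,-0.4],"twist":0},{"grip":255,"travel":[0,0,0],"twist":0}]';python3 -m jog '[{"grip":255,"travel":[0,0,0],"twist":0},{"grip":255,"travel":[-0.5,0.06,0],"twist":0},{"grip":255,"travel":[-0.5,0.06,0],"twist":0},{"grip":255,"travel":[-0.5,0.06,0],"twist":0},{"grip":255,"travel":[-0.3,0.04,0],"twist":0},{"grip":255,"travel":[0,0,0],"twist":0}]';  python3 - <<'E'
from h import *
o,im=shot("wrist","w16"); print(o["position"],yaw(o),o["ft_force"])
print([(d["p"],np.round(d["at"],3)) for d in search_frame("plug_a","wrist")])
E
```

```text
time: 27.7
position: [0.3912, -0.2548, 0.1735]
tool_rot: [0.998, -0.06, 0.0, 0.0]
ft_force: [-1.0, -0.5, -0.5]
grip_width: 0.0158
time: 28.3
position: [0.3726, -0.2523, 0.1736]
tool_rot: [0.998, -0.061, -0.0, -0.0]
ft_force: [-0.2, -0.0, -1.1]
grip_width: 0.0161
[ 0.37255951 -0.25232394  0.17358703] -6.954431726336452 [-0.16477776 -0.02642981 -1.12265646]
[(0.88, array([ 0.459, -0.264,  0.022])), (0.75, array([ 0.393, -0.251,  0.022])), (0.65, array([ 0.451, -0.327,  0.022]))]
```

```bash
python3 -m jog '[{"grip":255,"travel":[0,0,1],"twist":0},{"grip":255,"travel":[0,0,2.5],"twist":0},{"grip":255,"travel":[0,0,4],"twist":0},{"grip":255,"travel":[0,0,3],"twist":0},{"grip":255,"travel":[1.5,2.4,0],"twist":2},{"grip":255,"travel":[2.6,3.8,0],"twist":4},{"grip":255,"travel":[2.6,3.8,0],"twist":4},{"grip":255,"travel":[2.6,3.8,0],"twist":4}]';python3 -m jog '[{"grip":255,"travel":[2.6,3.8,0],"twist":5},{"grip":255,"travel":[2.6,3.8,0],"twist":5},{"grip":255,"travel":[2.6,3.8,0],"twist":5},{"grip":255,"travel":[2.6,3.8,0],"twist":5},{"grip":255,"travel":[2.6,3.8,0],"twist":5},{"grip":255,"travel":[1,1.6,0],"twist":2},{"grip":255,"travel":[0,0,-2],"twist":0},{"grip":255,"travel":[0,0,-2],"twist":0}]';python3 -m jog '[{"grip":255,"travel":[0,0,0],"twist":0},{"grip":255,"travel":[0,0,0],"twist":0},{"grip":255,"travel":[0,0,0],"twist":0}]'; python3 tip.py w17 .6198 .1015
```

```text
time: 29.2
position: [0.4671, -0.1132, 0.2796]
tool_rot: [0.998, 0.063, 0.001, 0.0]
ft_force: [0.8, -0.5, -0.5]
grip_width: 0.0158
time: 30.0
position: [0.6071, 0.0928, 0.2392]
tool_rot: [0.956, 0.294, 0.001, 0.0]
ft_force: [0.3, 0.2, -1.1]
grip_width: 0.016
time: 30.3
position: [0.607, 0.0913, 0.24]
tool_rot: [0.956, 0.293, 0.001, 0.0]
ft_force: [0.1, -0.6, -1.8]
grip_width: 0.0159
[0.607  0.0913 0.24  ] 34.06 foot z 0.0976
tip exp [370. 379.] origin 220 137
```

View pics/w17b.png

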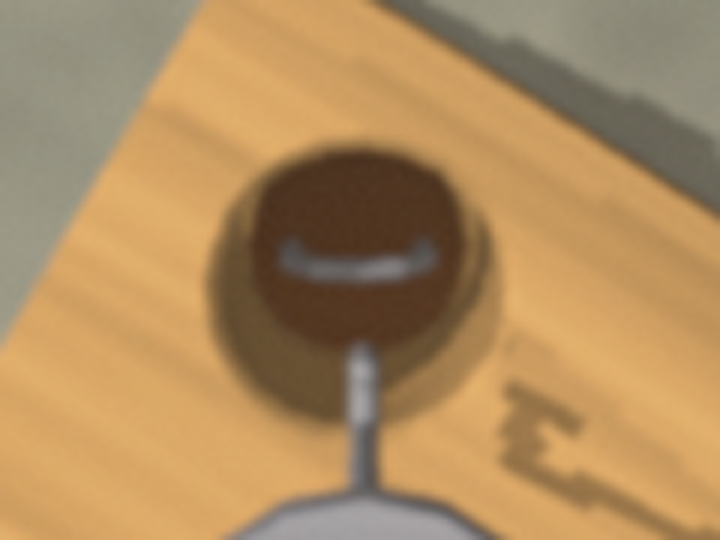

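Aligned on loop c: tip at 362, loop centre at 358.

```bash
python3 -m jog '[{"grip":255,"travel":[-0.1,-0.05,-2],"twist":0},{"grip":255,"travel":[0,0,-2],"twist":0},{"grip":255,"travel":[0,0,-1],"twist":0},{"grip":255,"travel":[0,0,-1],"twist":0},{"grip":255,"travel":[0,0,-0.8],"twist":0},{"grip":255,"travel":[0,0,0],"twist":0},{"grip":255,"travel":[0,0,0],"twist":0}]'; python3 -m jog '[{"grip":255,"travel":[0.48,0.35,0],"twist":0},{"grip":255,"travel":[0.5,0.34,0],"twist":0},{"grip":255,"travel":[0,0,0],"twist":0},{"grip":255,"travel":[0,0,0],"twist":0},{"grip":255,"travel":[0,0,1],"twist":0},{"grip":255,"travel":[0,0,1],"twist":0},{"grip":255,"travel":[0,0,1],"twist":0},{"grip":255,"travel":[0,0,1],"twist":0}]'; python3 -m jog '[{"grip":255,"travel":[0,0,2],"twist":0},{"grip":255,"travel":[0,0,2],"twist":0},{"grip":255,"travel":[0,0,2],"twist":0},{"grip":255,"travel":[0,0,0.5],"twist":0},{"grip":255,"travel":[0,0,0],"twist":0},{"grip":255,"travel":[0,0,0],"twist":0}]'
python3 - <<'E'
from h import *
o,im=shot("wrist","w18"); print(o["position"],yaw(o))
print([(d["p"],np.round(d["at"],3)) for d in search_frame("plug_a","wrist")])
E
```

```text
time: 31.05
position: [0.6056, 0.091, 0.1709]
tool_rot: [0.956, 0.293, 0.0, 0.0]
ft_force: [0.3, -0.1, -1.3]
grip_width: 0.0157
time: 31.85
position: [0.6152, 0.0978, 0.2119]
tool_rot: [0.956, 0.293, 0.0, 0.0]
ft_force: [-1.6, -0.2, -1.9]
grip_width: 0.016
time: 32.45
position: [0.6143, 0.0978, 0.2748]
tool_rot: [0.956, 0.293, -0.001, -0.0]
ft_force: [-0.4, -0.6, -1.4]
grip_width: 0.0157
[0.61432287 0.09781319 0.27484537] 34.07708660654964
[(0.6, array([ 0.452, -0.33 ,  0.027])), (0.55, array([0.624, 0.104, 0.114]))]
```

```bash
python3 -m jog '[{"grip":255,"travel":[-0.6,-1,0],"twist":-4},{"grip":255,"travel":[-1.2,-2,0],"twist":-4},{"grip":255,"travel":[-2,-3.6,0],"twist":-4},{"grip":255,"travel":[-2.1,-3.8,0],"twist":-4},{"grip":255,"travel":[-2.1,-3.8,0],"twist":-4},{"grip":255,"travel":[-2.1,-3.8,0],"twist":-4},{"grip":255,"travel":[-2.1,-3.8,0],"twist":-4},{"grip":255,"travel":[-2.1,-3.8,0],"twist":-4}]';python3 -m jog '[{"grip":255,"travel":[-2.1,-3.8,0],"twist":-3},{"grip":255,"travel":[-2.1,-3.8,0],"twist":-3},{"grip":255,"travel":[-2.1,-3.8,0],"twist":-3},{"grip":255,"travel":[-1.4,-2.8,0],"twist":0},{"grip":255,"travel":[-0.8,-1.5,0],"twist":0},{"grip":255,"travel":[-0.4,-0.7,0],"twist":0},{"grip":255,"travel":[0,0,0],"twist":0},{"grip":255,"travel":[0,0,0],"twist":0}]'; python3 -m jog '[{"grip":255,"travel":[0,0,0],"twist":0},{"grip":255,"travel":[0,0,-2],"twist":0},{"grip":255,"travel":[0,0,0],"twist":0},{"grip":255,"travel":[0,0,0],"twist":0}]';  python3 - <<'E'
from h import *
o,im=shot("wrist","w19"); print(o["position"],yaw(o))
print([(d["p"],np.round(d["at"],3)) for d in search_frame("plug_a","wrist")])
E
```

```text
time: 33.35
position: [0.4706, -0.1592, 0.2748]
tool_rot: [1.0, 0.017, -0.001, -0.0]
ft_force: [1.1, -1.2, -1.1]
grip_width: 0.0157
time: 34.15
position: [0.383, -0.3212, 0.2751]
tool_rot: [0.998, -0.06, -0.0, -0.001]
ft_force: [0.2, 1.1, -1.4]
grip_width: 0.016
time: 34.55
position: [0.3832, -0.3212, 0.2555]
tool_rot: [0.998, -0.06, -0.0, -0.001]
ft_force: [0.3, -0.1, -1.0]
grip_width: 0.0157
[ 0.38320312 -0.32124231  0.25547689] -6.851555859754224
[(0.86, array([ 0.46 , -0.266,  0.023])), (0.74, array([ 0.392, -0.318,  0.095])), (0.67, array([ 0.392, -0.256,  0.02 ])), (0.58, array([ 0.455, -0.326,  0.025]))]
```

```bash
python3 -m jog '[{"grip":255,"travel":[0,0,-2],"twist":0},{"grip":255,"travel":[0,0,-2.5],"twist":0},{"grip":255,"travel":[0,0,-1.5],"twist":0},{"grip":255,"travel":[0,0,-0.8],"twist":0},{"grip":255,"travel":[0,0,-0.5],"twist":0},{"grip":255,"travel":[0,0,-0.5],"twist":0},{"grip":255,"travel":[0,0,-0.4],"twist":0},{"grip":255,"travel":[0,0,0],"twist":0}]';python3 -m jog '[{"grip":255,"travel":[0,0,0],"twist":0},{"grip":255,"travel":[-0.5,0.06,0],"twist":0},{"grip":255,"travel":[-0.5,0.06,0],"twist":0},{"grip":255,"travel":[-0.5,0.06,0],"twist":0},{"grip":255,"travel":[-0.3,0.04,0],"twist":0},{"grip":255,"travel":[0,0,0],"twist":0}]';  python3 - <<'E'
from h import *
o,im=shot("wrist","w20"); print(o["position"],yaw(o),o["ft_force"])
print([(d["p"],np.round(d["at"],3)) for d in search_frame("plug_a","wrist")])
E
```

```text
time: 35.45
position: [0.383, -0.3222, 0.1736]
tool_rot: [0.998, -0.06, 0.0, 0.0]
ft_force: [0.8, 0.7, -1.4]
grip_width: 0.0155
time: 36.05
position: [0.3644, -0.3198, 0.1736]
tool_rot: [0.998, -0.061, -0.0, -0.0]
ft_force: [-0.2, 0.5, -1.4]
grip_width: 0.0158
[ 0.36439297 -0.31975392  0.17358402] -6.9597224999990255 [-0.23088798  0.51709376 -1.43628275]
[(0.87, array([ 0.458, -0.265,  0.022])), (0.75, array([ 0.451, -0.325,  0.027])), (0.72, array([ 0.394, -0.256,  0.02 ])), (0.68, array([ 0.393, -0.322,  0.025]))]
```

All four plugs are in the tray. Hanging the hook back.

```bash
python3 -m jog '[{"grip":255,"travel":[0,0,1],"twist":0},{"grip":255,"travel":[0,0,2.5],"twist":0},{"grip":255,"travel":[0,0,4],"twist":0},{"grip":255,"travel":[0,0,4],"twist":0},{"grip":255,"travel":[2,0.4,1],"twist":-1.3},{"grip":255,"travel":[4,0.7,0],"twist":-1.3},{"grip":255,"travel":[4,0.7,0],"twist":0},{"grip":255,"travel":[4,0.7,0],"twist":0}]';python3 -m jog '[{"grip":255,"travel":[4,0.7,0],"twist":0},{"grip":255,"travel":[3.4,0.5,0],"twist":0},{"grip":255,"travel":[0,0,0],"twist":0},{"grip":255,"travel":[0,0,0],"twist":0},{"grip":255,"travel":[0,0,0],"twist":0},{"grip":255,"travel":[0,0,0],"twist":0}]'; python3 -c "
from h import *
o=get_obs();print(o['position'],yaw(o),o['ft_force'])
shot('wrist','w21')"
```

```text
time: 36.95
position: [0.5065, -0.2946, 0.2998]
tool_rot: [0.997, -0.083, 0.001, 0.0]
ft_force: [-0.2, -0.1, -1.1]
grip_width: 0.0158
time: 37.55
position: [0.5778, -0.2832, 0.2989]
tool_rot: [0.997, -0.084, -0.0, -0.0]
ft_force: [-0.7, 0.0, -0.2]
grip_width: 0.0154
[ 0.57781136 -0.28318432  0.2988692 ] -9.581859033412915 [-0.66960429  0.01863022 -0.1895924 ]
```

```bash
python3 -m jog '[{"grip":255,"travel":[0,0.05,-2],"twist":0},{"grip":255,"travel":[0,0,-3],"twist":0},{"grip":255,"travel":[0,0,-3],"twist":0},{"grip":255,"travel":[0,0,-2.5],"twist":0},{"grip":255,"travel":[0,0,-1.5],"twist":0},{"grip":255,"travel":[0,0,-0.7],"twist":0},{"grip":255,"travel":[0,0,0],"twist":0},{"grip":255,"travel":[0,0,0],"twist":0}]'; python3 -c "
from h import *
o=get_obs();print(o['position'],yaw(o),o['ft_force'])"
```

```text
time: 38.4
position: [0.5793, -0.2831, 0.1726]
tool_rot: [0.997, -0.083, 0.001, 0.0]
ft_force: [0.8, -0.8, -0.4]
grip_width: 0.0159
[ 0.57932646 -0.28307135  0.17259844] -9.55047955961504 [ 0.82481868 -0.83945893 -0.3754085 ]
```

```bash
python3 -m jog '[{"grip":255,"travel":[0,0,-0.3],"twist":0},{"grip":255,"travel":[0,0,-0.2],"twist":0},{"grip":255,"travel":[0,0,0],"twist":0},{"grip":255,"travel":[0,0,0],"twist":0}]';  python3 -m jog '[{"grip":150,"travel":[0,0,0],"twist":0},{"grip":100,"travel":[0,0,0],"twist":0},{"grip":0,"travel":[0,0,0],"twist":0},{"grip":0,"travel":[0,0,0],"twist":0},{"grip":0,"travel":[0,0,0],"twist":0},{"grip":0,"travel":[0,0,0],"twist":0},{"grip":0,"travel":[0,0,0],"twist":0},{"grip":0,"travel":[0,0,0],"twist":0}]'; python3 -c "
from h import *
o=get_obs();print(o['position'],yaw(o),o['ft_force'])"
```

```text
time: 38.8
position: [0.5795, -0.2828, 0.1674]
tool_rot: [0.997, -0.083, 0.001, 0.001]
ft_force: [0.4, -0.1, 3.1]
grip_width: 0.0158
time: 39.6
position: [0.579, -0.2825, 0.1666]
tool_rot: [0.997, -0.083, 0.0, 0.0]
ft_force: [0.5, -1.0, -0.5]
grip_width: 0.0722
[ 0.57900187 -0.28246916  0.16655073] -9.52345499777487 [ 0.52723701 -0.95879168 -0.47164072]
```

Hook released. Lifting off and moving to look at the rule, with yaw 90° so the jaws close along its length.

```bash
python3 -m jog '[{"grip":0,"travel":[0,0,2],"twist":0},{"grip":0,"travel":[0,0,4],"twist":0},{"grip":0,"travel":[0,0,4],"twist":0},{"grip":0,"travel":[0,0,4],"twist":0},{"grip":0,"travel":[-1,4.2,0],"twist":7.7},{"grip":0,"travel":[-1,4.2,0],"twist":7.7},{"grip":0,"travel":[-1,4.2,0],"twist":7.7},{"grip":0,"travel":[-1,4.2,0],"twist":7.7}]'
python3 - <<'E'
from h import *
o,im=shot("top","top22")
for n in ("hook","plug_a","rule"): print(n,[(d["p"],np.round(d["at"],3)) for d in search_frame(n,"top")])
E
python3 -m jog '[{"grip":0,"travel":[-1,4.2,0],"twist":7.7},{"grip":0,"travel":[-1,4.2,0],"twist":7.7},{"grip":0,"travel":[-1,4.2,0],"twist":7.7},{"grip":0,"travel":[-1,4.2,0],"twist":7.7},{"grip":0,"travel":[-1,4.2,0],"twist":7.7},{"grip":0,"travel":[-1,4.2,0],"twist":7.7},{"grip":0,"travel":[-1,4,0],"twist":7.7},{"grip":0,"travel":[-1,4,0],"twist":7.7}]'
python3 -m jog '[{"grip":0,"travel":[0,3,0],"twist":7.2},{"grip":0,"travel":[0,0,0],"twist":0},{"grip":0,"travel":[0,0,0],"twist":0},{"grip":0,"travel":[0,0,0],"twist":0}]'
python3 - <<'E'
from h import *
o,im=shot("wrist","w22"); print(o["position"],yaw(o),o["q"][5])
print([(d["p"],np.round(d["at"],3)) for d in search_frame("rule","wrist")])
cv2.imwrite("pics/w22b.png",cv2.resize(im[:330,60:500,::-1],(800,600),interpolation=cv2.INTER_CUBIC))
E
```

```text
time: 40.4
position: [0.5383, -0.113, 0.3067]
tool_rot: [0.982, 0.187, 0.0, 0.0]
ft_force: [0.3, 0.6, -0.5]
grip_width: 0.0871
hook [(0.2, array([0.406, 0.34 , 0.009]))]
plug_a [(0.65, array([ 0.463, -0.254,  0.025])), (0.63, array([ 0.394, -0.326,  0.017])), (0.41, array([ 0.453, -0.34 ,  0.023]))]
rule [(0.95, array([0.407, 0.338, 0.008]))]
time: 41.4
position: [0.4602, 0.2182, 0.3067]
tool_rot: [0.749, 0.663, 0.001, 0.001]
ft_force: [0.8, 1.0, -0.5]
grip_width: 0.087
time: 41.8
position: [0.4598, 0.2463, 0.3064]
tool_rot: [0.708, 0.707, -0.0, 0.0]
ft_force: [0.3, -0.2, 0.2]
grip_width: 0.0868
[0.45984213 0.24627109 0.30637929] 89.91222000634149 0.27939935257636256
[(0.58, array([0.416, 0.338, 0.   ]))]
```

View pics/w22b.png

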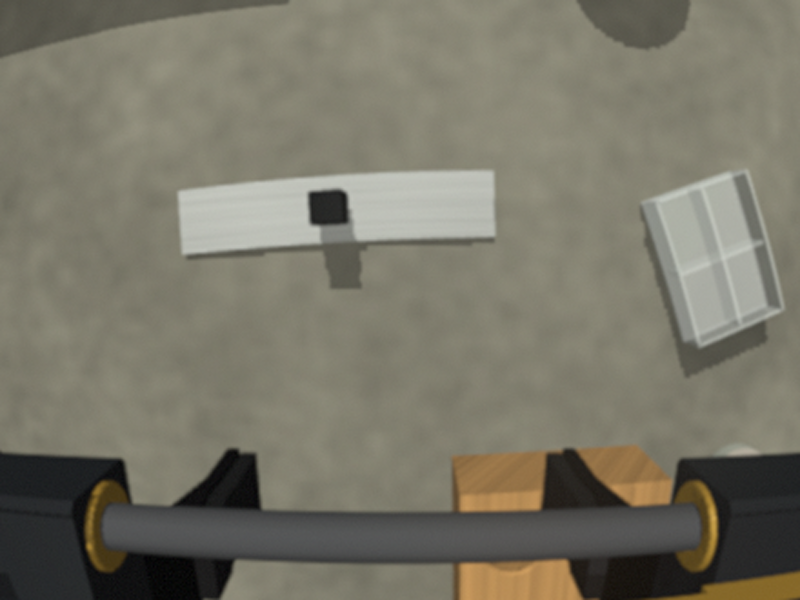

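The rule was knocked to about (0.41, 0.338). Its corners are at (178,190), (494,171), (496,238), (183,255) and the grip top is centred near (329,207).

Run:
```python
from h import *
o=get_obs(); f=lambda p,z: plane("wrist",np.array(p)*.55+[60,0],z,o)
c=f([[178,190],[494,171],[496,238],[183,255]],.005); print(c.round(4),c.mean(0))
for i,j in ((0,1),(3,2)): d=c[j]-c[i]; print(np.linalg.norm(d),np.degrees(np.arctan2(d[1],d[0])))
print(f([[310,190],[347,190],[348,224],[311,225]],.045).mean(0))
```

```text
[[0.2866 0.3588 0.005 ]
 [0.5272 0.3668 0.005 ]
 [0.5292 0.3161 0.005 ]
 [0.2893 0.3075 0.005 ]] [0.40807674 0.33730198 0.005     ]
0.24075817827710766 1.9004077750845574
0.24007424759149082 2.0572950059446495
[0.409886   0.33732272 0.045     ]
```

```bash
python3 -m jog '[{"grip":0,"travel":[-2.5,4,-1],"twist":1},{"grip":0,"travel":[-2.6,4,-1],"twist":1},{"grip":0,"travel":[0,1.1,-4],"twist":0},{"grip":0,"travel":[0,0,-5],"twist":0},{"grip":0,"travel":[0,0,-5],"twist":0},{"grip":0,"travel":[0,0,-4.6],"twist":0},{"grip":0,"travel":[0,0,0],"twist":0},{"grip":0,"travel":[0,0,0],"twist":0}]'
python3 - <<'E'
from h import *
o,im=shot("wrist","w23"); print(o["position"],yaw(o))
u=proj("wrist",[.409,.3373,.045],o)[0];print(u)
g=cv2.cvtColor(im,cv2.COLOR_RGB2GRAY)
n,l,s,cn=cv2.connectedComponentsWithStats((g<45).astype(np.uint8))
for i in range(1,n):
    if 300<s[i,4]<9000: print(s[i],cn[i],plane("wrist",[cn[i]],.045,o)[0].round(4))
E
```

```text
time: 42.7
position: [0.4084, 0.3379, 0.1005]
tool_rot: [0.695, 0.719, -0.001, -0.0]
ft_force: [-0.0, 0.2, 0.9]
grip_width: 0.0872
[0.40842756 0.33787027 0.10045486] 91.98371913935016
[283.6240514  245.63242937]
[ 265  214   34   46 1512] [281.39417989 237.03373016] [0.4074 0.3431 0.045 ]
[156 248  47  33 911] [184.72118551 266.96816685] [0.3423 0.3186 0.045 ]
[359 248  46  32 842] [375.98693587 267.1935867 ] [0.4726 0.3232 0.045 ]
```

```bash
python3 -m jog '[{"grip":0,"travel":[0,0,-3],"twist":0},{"grip":0,"travel":[0,0,-3.2],"twist":0},{"grip":0,"travel":[0,0,0],"twist":0},{"grip":0,"travel":[0,0,0],"twist":0},{"grip":255,"travel":[0,0,0],"twist":0},{"grip":255,"travel":[0,0,0],"twist":0},{"grip":255,"travel":[0,0,0],"twist":0},{"grip":255,"travel":[0,0,0],"twist":0}]' 25; python3 -m jog '[{"grip":255,"travel":[0,0,0],"twist":0},{"grip":255,"travel":[0,0,0],"twist":0},{"grip":255,"travel":[0,0,0],"twist":0},{"grip":255,"travel":[0,0,0],"twist":0},{"grip":255,"travel":[0,0,0],"twist":0},{"grip":255,"travel":[0,0,0],"twist":0},{"grip":255,"travel":[0,0,0],"twist":0},{"grip":255,"travel":[0,0,0],"twist":0}]'; python3 -c "
from h import *
o=get_obs();print(o['position'],yaw(o),o['ft_force'])"
```

```text
time: 43.55
position: [0.4083, 0.3388, 0.0393]
tool_rot: [0.694, 0.72, 0.001, 0.0]
ft_force: [0.7, -0.1, -0.0]
grip_width: 0.063
time: 44.35
position: [0.4081, 0.3386, 0.0384]
tool_rot: [0.694, 0.72, 0.0, 0.0]
ft_force: [0.7, -0.1, -1.2]
grip_width: 0.024
[0.40808845 0.33859751 0.0384314 ] 92.0769060421051 [ 0.71420547 -0.13429312 -1.1656465 ]
```

```bash
python3 -m jog '[{"grip":255,"travel":[0,0,2],"twist":0},{"grip":255,"travel":[0,0,4],"twist":0},{"grip":255,"travel":[0,0,4],"twist":0},{"grip":255,"travel":[0.2,-2,0],"twist":-4},{"grip":255,"travel":[0.5,-3,0],"twist":-7},{"grip":255,"travel":[0.6,-3,0],"twist":-8},{"grip":255,"travel":[0.6,-3,0],"twist":-8},{"grip":255,"travel":[0.6,-3,0],"twist":-8}]';python3 -m jog '[{"grip":255,"travel":[0.6,-3,0],"twist":-8},{"grip":255,"travel":[0.6,-3,0],"twist":-8},{"grip":255,"travel":[0.6,-3,0],"twist":-8},{"grip":255,"travel":[0.6,-3,0],"twist":-8},{"grip":255,"travel":[0.6,-2.5,0],"twist":-8},{"grip":255,"travel":[0.4,-1.5,0],"twist":-8},{"grip":255,"travel":[0,-0.7,0],"twist":-6.7},{"grip":255,"travel":[0,0,0],"twist":0}]';python3 -m jog '[{"grip":255,"travel":[0,0,0],"twist":0},{"grip":255,"travel":[0,0,0],"twist":0},{"grip":255,"travel":[0,0,0],"twist":0}]'; python3 -c "
from h import *
o=get_obs();print(o['position'],yaw(o),o['ft_force'],o['q'][5])"
```

```text
time: 45.15
position: [0.4322, 0.1974, 0.1383]
tool_rot: [0.88, 0.475, -0.001, -0.0]
ft_force: [0.5, -0.9, -2.7]
grip_width: 0.0239
time: 45.95
position: [0.4666, 0.0307, 0.1383]
tool_rot: [1.0, 0.02, -0.001, -0.0]
ft_force: [-0.2, 0.1, -1.6]
grip_width: 0.0236
time: 46.25
position: [0.4666, 0.0322, 0.1385]
tool_rot: [1.0, 0.022, -0.0, -0.0]
ft_force: [-0.3, 0.6, -3.2]
grip_width: 0.0238
[0.46664388 0.03221096 0.13849184] 2.4950596370717646 [-0.32700674  0.57527269 -3.20860954] 1.3564235165980967
```

```bash
python3 -m jog '[{"grip":255,"travel":[0,0,-4],"twist":0},{"grip":255,"travel":[0,0,-4],"twist":0},{"grip":255,"travel":[0,0,-1.4],"twist":0},{"grip":255,"travel":[0,0,-0.5],"twist":0},{"grip":255,"travel":[0,0,0],"twist":0},{"grip":255,"travel":[0,0,0],"twist":0}]'; for i in 1 2; do python3 -m jog '[{"grip":255,"travel":[0.2,0,0],"twist":0},{"grip":255,"travel":[0.2,0,0],"twist":0},{"grip":255,"travel":[0,0,0],"twist":0},{"grip":255,"travel":[0,0,0],"twist":0}]'; done; python3 -c "
from h import *
o=get_obs();print(o['position'],yaw(o),o['ft_force'],o['moment'])"
```

```text
time: 46.85
position: [0.4677, 0.0317, 0.0401]
tool_rot: [1.0, 0.021, 0.001, 0.0]
ft_force: [-0.1, -0.7, -2.9]
grip_width: 0.0239
time: 47.25
position: [0.4713, 0.0315, 0.0398]
tool_rot: [1.0, 0.021, 0.0, 0.0]
ft_force: [-0.8, 0.0, -2.6]
grip_width: 0.024
time: 47.65
position: [0.475, 0.0315, 0.0395]
tool_rot: [1.0, 0.021, -0.0, -0.0]
ft_force: [-0.3, 0.1, -3.2]
grip_width: 0.0238
[0.47503697 0.03153088 0.03952584] 2.379473752032114 [-0.31063471  0.06429991 -3.20782115] [0.03337251 0.04780328 0.01679431]
```

```bash
python3 -m jog '[{"grip":255,"travel":[0.1,0,0],"twist":0},{"grip":255,"travel":[0.1,0,0],"twist":0},{"grip":255,"travel":[0,0,0],"twist":0}]'; for i in 1 2 3; do python3 -m jog '[{"grip":255,"travel":[0.1,0,0],"twist":0},{"grip":255,"travel":[0,0,0],"twist":0},{"grip":255,"travel":[0,0,0],"twist":0}]'; done
```

```text
time: 47.95
position: [0.4772, 0.0315, 0.0395]
tool_rot: [1.0, 0.021, 0.0, 0.0]
ft_force: [0.6, 0.1, -2.2]
grip_width: 0.024
time: 48.25
position: [0.478, 0.0316, 0.0395]
tool_rot: [1.0, 0.021, -0.0, -0.0]
ft_force: [0.3, 0.3, -3.1]
grip_width: 0.024
time: 48.55
position: [0.479, 0.0316, 0.0395]
tool_rot: [1.0, 0.021, 0.0, -0.0]
ft_force: [0.2, -0.8, -2.8]
grip_width: 0.0238
time: 48.85
position: [0.48, 0.0315, 0.0395]
tool_rot: [1.0, 0.021, 0.0, -0.0]
ft_force: [0.2, 0.6, -1.7]
grip_width: 0.0235
```

```bash
for i in 1 2 3; do python3 -m jog '[{"grip":255,"travel":[0.1,0,0],"twist":0},{"grip":255,"travel":[0,0,0],"twist":0},{"grip":255,"travel":[0,0,0],"twist":0}]'; done
```

```text
time: 49.15
position: [0.481, 0.0316, 0.0395]
tool_rot: [1.0, 0.021, -0.0, -0.0]
ft_force: [0.6, -0.3, -2.6]
grip_width: 0.0238
time: 49.45
position: [0.4815, 0.0316, 0.0395]
tool_rot: [1.0, 0.021, -0.001, -0.0]
ft_force: [-1.4, -0.0, -1.9]
grip_width: 0.0238
time: 49.75
position: [0.4816, 0.0317, 0.0394]
tool_rot: [1.0, 0.021, -0.002, -0.0]
ft_force: [-3.5, -1.3, -0.9]
grip_width: 0.0237
```

```bash
python3 -m jog '[{"grip":255,"travel":[0.1,0,0],"twist":0},{"grip":255,"travel":[0,0,0],"twist":0},{"grip":255,"travel":[-0.22,0,0],"twist":0},{"grip":255,"travel":[0,0,-0.1],"twist":0},{"grip":255,"travel":[0,0,-0.05],"twist":0},{"grip":255,"travel":[0,0,0],"twist":0}]'; python3 -m jog '[{"grip":180,"travel":[0,0,0],"twist":0},{"grip":150,"travel":[0,0,0],"twist":0},{"grip":120,"travel":[0,0,0],"twist":0},{"grip":90,"travel":[0,0,0],"twist":0},{"grip":60,"travel":[0,0,0],"twist":0},{"grip":0,"travel":[0,0,0],"twist":0},{"grip":0,"travel":[0,0,0],"twist":0},{"grip":0,"travel":[0,0,0],"twist":0}]';python3 -c "
from h import *
o=get_obs();print(o['position'],yaw(o),o['ft_force'])"
```

```text
time: 50.35
position: [0.4816, 0.0317, 0.0383]
tool_rot: [1.0, 0.021, -0.0, -0.0]
ft_force: [-3.4, 0.3, 1.8]
grip_width: 0.024
time: 51.15
position: [0.4818, 0.0316, 0.038]
tool_rot: [1.0, 0.021, 0.0, -0.0]
ft_force: [-0.3, 0.4, -0.9]
grip_width: 0.0737
[0.48182035 0.03155657 0.0380386 ] 2.374546853633468 [-0.32263246  0.3694985  -0.89333311]
```

Released on the bench. I'll lift straight up, swing clear and check everything.

```bash
python3 -m jog '[{"grip":0,"travel":[0,0,0],"twist":0},{"grip":0,"travel":[0,0,0],"twist":0},{"grip":0,"travel":[0,0,2],"twist":0},{"grip":0,"travel":[0,0,4],"twist":0},{"grip":0,"travel":[0,0,5],"twist":0},{"grip":0,"travel":[-2,0,4.5],"twist":0},{"grip":0,"travel":[-3,0,4],"twist":0},{"grip":0,"travel":[-3,0,3],"twist":0}]';python3 -m jog '[{"grip":0,"travel":[0,0,3],"twist":0},{"grip":0,"travel":[0,0,0],"twist":0},{"grip":0,"travel":[0,0,0],"twist":0}]'
python3 - <<'E'
from h import *
ow,w=shot("wrist","w24");print(ow["position"],yaw(ow))
print("wrist rule",[(d["p"],np.round(d["at"],3)) for d in search_frame("rule","wrist")])
o,t=shot("top","top24")
for n in ("plug_a","hook"): print(n,[(d["p"],np.round(d["at"],3)) for d in search_frame(n,"top")])
o,s=shot("scene","scene24")
for n in ("plug_a","hook","jar","mallet","tackbox"): print(n,[(d["p"],np.round(d["at"],3)) for d in search_frame(n,"scene")])
a=cv2.resize(w[:300,80:480,::-1],(800,600),interpolation=cv2.INTER_CUBIC)
b=cv2.resize(s[180:330,60:180,::-1],(240,300),interpolation=cv2.INTER_CUBIC)
c=cv2.resize(t[180:330,360:480,::-1],(240,300),interpolation=cv2.INTER_CUBIC)
a=cv2.resize(a,(560,420)); v=np.zeros((600,800,3),np.uint8); v[:420,:560]=a; v[:300,560:]=b; v[300:,560:]=c
cv2.imwrite("pics/fin.png",v)
E
```

```text
time: 51.95
position: [0.4014, 0.0315, 0.2653]
tool_rot: [1.0, 0.021, 0.002, 0.0]
ft_force: [0.6, -0.6, 1.1]
grip_width: 0.0875
time: 52.25
position: [0.4019, 0.0315, 0.2936]
tool_rot: [1.0, 0.021, 0.001, 0.0]
ft_force: [-0.0, -0.9, 0.2]
grip_width: 0.087
[0.40191884 0.03151502 0.29356079] 2.3754483696099657
wrist rule [(0.93, array([0.481, 0.033, 0.002]))]
plug_a [(0.75, array([ 0.394, -0.25 ,  0.022])), (0.67, array([ 0.458, -0.328,  0.025])), (0.53, array([ 0.456, -0.266,  0.025])), (0.47, array([ 0.394, -0.323,  0.02 ]))]
hook [(0.67, array([ 0.581, -0.276,  0.153]))]
plug_a [(0.76, array([ 0.464, -0.266,  0.025])), (0.73, array([ 0.395, -0.325,  0.024])), (0.71, array([ 0.463, -0.333,  0.019])), (0.5, array([ 0.4  , -0.253,  0.022]))]
hook []
jar [(0.67, array([0.778, 0.1  , 0.091]))]
mallet [(0.91, array([ 0.777, -0.139,  0.026])), (0.35, array([ 0.399, -0.251,  0.021]))]
tackbox [(0.63, array([0.71 , 0.306, 0.007])), (0.53, array([0.602, 0.028, 0.073])), (0.34, array([ 0.631, -0.284,  0.11 ]))]
```

View pics/fin.png

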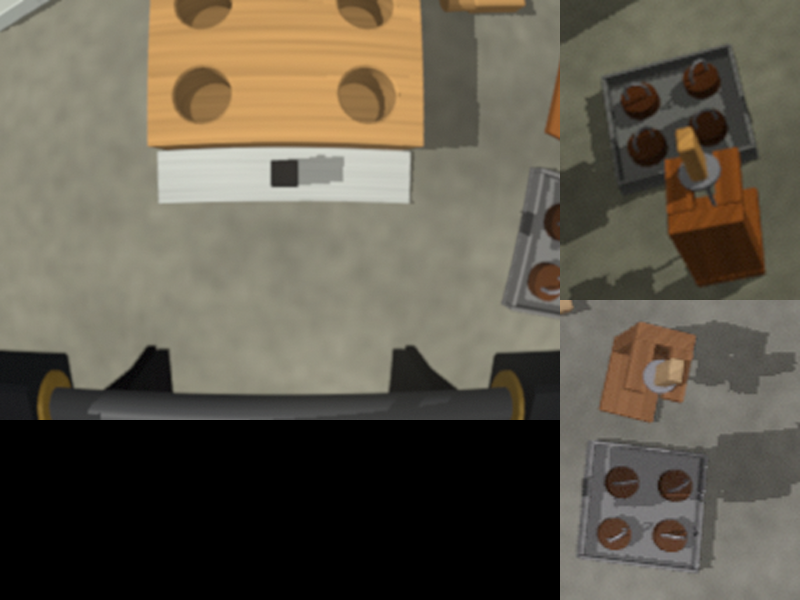

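Run:
```python
from h import *
o=get_obs(); f=lambda p,z: plane("wrist",np.array(p)/1.4+[80,0],z,o)  # tile = 560/400
e=f([[159,203],[410,203]],.005); s=f([[149,146],[424,147]],.075)
for c in (e,s):
    d=c[0]-c[1]; print(c.round(4),np.degrees(np.arctan2(d[1],d[0]))-90)
print("near edge to front face mm",(s.mean(0)-e.mean(0))[:2]*1000)
hand_in()
```

```text
[[ 0.4471  0.1505  0.005 ]
 [ 0.4575 -0.0899  0.005 ]] 2.494290883046247
[[ 0.4976  0.1408  0.075 ]
 [ 0.5067 -0.0782  0.075 ]] 2.378979757212136
near edge to front face mm [49.88884541  1.00441595]
the job is handed in; nothing more can be done
```

The job is handed in at about 52 s of simulated time, and my checks showed all three steps done. `hand_in()` gives no verdict, so this rests on those checks.

- **Plugs:** all four sockets held a plug. I lifted each one out by its loop with the hook. The last top and scene views show all four standing upright in the tray, roughly on the 68 mm grid.
- **Hook:** it is hanging in its stand again, released. The top view shows it upright, and the top-view network found it at (0.581, -0.276). The network found no hook in the last scene picture, but I can see it there in its stand.
- **Straightedge:** it had been knocked aside during the run, so I measured it again before gripping it. I pushed it along until it touched the front face (about 3.5 N), lowered it and let go.
    - **Gap:** the final picture puts its near edge 49.9 mm from the face. For a 50 mm wide straightedge, that means flush.
    - **Angle and centring:** it is parallel within about 0.1° and centred within about 1 mm.
- **Jar, mallet and tack box:** they read within about 5 mm of their starting positions, which is the network's own error.

Two things did not go as planned: plug b was dragged about 4 mm and turned slightly as the hook came out. The later ones used a longer withdrawal and stayed put. I used all 16 picture views, against the 12 planned.

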